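# Change the board in the clamping nest

### The arm

A 7-joint arm with a two-finger parallel gripper is mounted at the origin on a cart in front of the work surface, level with it; the furniture and walls round the work are solid. World frame = base frame: x ahead of the robot, y to its left, z up, the work surface at z = 0. Lengths are in mm, angles in rad, forces in N, time in s.
With the tool pointing down it reaches from about 425 to 950 mm from the base axis. Payload 4.7 kg.
Tool frame: the origin (TCP) lies midway between the tips of the shut fingers; the grasp point (between the pads) lies 19 mm behind it (arm.grip_point_offset is the distance from the TCP to the grasp point, in mm); z points along the fingers, y is the line along which they close (so a half turn about z gives the same grasp; the last joint's range is limited). The gripper opens to 85 mm and grips with 20 to 120 N. Pads are 22 mm wide; open, the fingers measure 114 mm over their backs; the gripper's body (76 mm by 85 mm) begins 54 mm behind the grasp point. The pads swing forward as they close: fully open they stand 13 mm farther back than shut.
Start: joints at [1.26, 0.469, -0.049, 1.532, 0.024, 1.141, -0.082], TCP at [187.754, -648.38, 231.335] pointing down, gripper open.
Joint ranges: [-2.59, 2.59], [-0.33, 1.99], [-1.39, 1.29], [0.1, 2.45], [-1.04, 4.18], [0.21, 1.99], [-2.66, 2.66]. Speed limits (rad/s): [2.57, 2.57, 3.14, 3.14, 3.14, 3.14, 3.14].

### API

Orientations are given as a unit quaternion [w, x, y, z].
In Python, from plant import sense, eyes, sign_off, arm gives the robot as it stands.
- The arm moves only by the shell command python3 -m jog 'ROWS' [OPENING]. ROWS is JSON, a list of rows, each a list of 2 entries, a list of its own where there are three numbers: the shift along the tool's x, y, z in mm, then the turn, a rotation vector about the tool's x, y, z in degrees. In form: [[[dx, dy, dz], [rx, ry, rz]], ...]. A call has exactly 5 rows; each row is the pose to reach, as a shift and turn from the pose commanded when the call began, along the tool's axes at that moment; what a row does not reach only later rows make up. A row lasts 1/12 s, in which the tool goes at most 41.7 mm and 7.16 degrees, less where a joint would pass 70% of its speed; a pose out of reach is approached as far as the arm can. A call with a gripper value outside its range is refused whole. OPENING is the closure in counts, from 0 (fully open) to 255 (shut), set as the call begins (- or left out, the last holds). The fingers move at their own pace and stop on an object; the grip force is fixed at half the most. Time passes only in rows, so rows that repeat a pose let the fingers close, or fill a call up. It gives the time, the measured TCP pose, the force, the opening and the grip force at its end, in the units of the state.
- sense(): the state, without advancing time (a new reading comes with each control period).
- eyes.snapshot(name): name is "side" or "top" or "wrist"; returns a dict with "img" (480x640x3 uint8, blue, green, red), "fx", "fy", "cx", "cy" (pixels), "R" (3x3) and "t" (3): a world point X has camera coordinates R X + t; the wrist camera has in their place "tool_from_camera" (4x4, takes a point from camera to tool coordinates, whose origin is the TCP and whose axes are the flange's). Camera axes: x right, y down, z forward; pixel columns grow to the right and rows downward; lengths in mm; the calibration is good to about 2 mm. A picture is of the moment at which its call begins: read the wrist's pose just before it. There is no depth.
- sign_off(): hands the job in; it is judged then, once.
The state is a dict: "t": time; "joint_positions": joint angles; "qvel": joint speeds; "joint_torque": joint torques, N m; "tool_pos": TCP position; "tool_rot": TCP orientation; "contact_force": force on the tool from outside, world axes, zero at the start; "wrist_torque": the same for the moment, N m; "finger_gap": finger opening in mm; "finger_force": force on a finger pad.
Only numpy, scipy, OpenCV 4.12 (cv2) and the standard library are available. Lean on these libraries where they do the work, as an engineer would, in place of code of your own. Each camera call takes 0.05 s, during which the arm holds its last target. There are 200 camera calls.

### The job

The circuit board clamped in the brown nest is finished: lift off its two hold-down bars and lay both flat in the steel parts tray, then move the finished board to the empty white board tray and bring the fresh board from the other white tray into the nest. Then put the bars back across the fresh board, each fully down in its own saddles: the wide bar in the wide slots, the narrow bar in the narrow slots.

Things in the scene. Friction and masses are not known exactly. Their poses are not given: they have to be found in the camera images.
- nest: Fixed brown plate 110x106x10 mm; origin under its centre, x along the board, z up. Board lies centred on rests, underside z=18, 4 mm play between black saddles (inner faces y=+-21) and end pins (x=+-45); sides open to z=10 for x -17 to 22. Saddle pair x=-34: slots 26 wide for the wide bar; pair x=+34: 16 wide, narrow bar. Slot floors z=25, walls to z=35, end walls y=+-46 (mm).
- wide_bar: Wide hold-down bar, aluminium, 18 (x) x 84 (y) x 8 mm; on its middle a black grip block 12 (x) x 26 (y), 8 to 29 mm above the underside. Origin: centre of underside, z up. Seated in the nest its origin is at x=-34, y=0, z=25 mm of the nest, its y along the nest's y, either way round; 4 mm play. It starts there, across the finished board. 40 to 85 g.
- narrow_bar: Narrow hold-down bar, aluminium, 8 (x) x 84 (y) x 8 mm; on its middle a black grip block 12 (x) x 26 (y), 8 to 29 mm above the underside. Origin: centre of underside, z up. Seated in the nest its origin is at x=+34, y=0, z=25 mm of the nest, its y along the nest's y, either way round; 4 mm play. It starts there, across the finished board. 40 to 85 g.
- finished_board: Finished green circuit board, in the nest under the two bars at the start. Bare board 34 (x) x 82 (y) x 2 mm, parts on top to 5 mm; 20 g. Origin: centre of underside, y along the long side, z up. Pinch the long edges (34 mm) at mid-length.
- fresh_board: Fresh green circuit board of the same kind, size and axes as the finished one, in a white board tray at the start.
- empty_tray: White single-board tray, fixed, empty at the start: 106 (x) x 60 (y) mm. Origin under its centre, z up. The board lies centred on ribs, underside at z=12, long side along x, either way round, between end walls (inner faces x=+-47) and corner walls (inner faces y=+-26, beyond x=+-31), all 18 high; at mid-length the sides are open down to the floor, z=4 (mm).
- fresh_tray: White single-board tray, same sizes and axes as the empty one, fixed; it holds the fresh board at the start and is left empty.
- parts_tray: Open steel parts tray, fixed: outside 108 (x) x 112 (y) mm, rolled rim at z=16, inside 103 x 107, floor top at z=2.5. Origin under its centre, z up. Side area for both bars: e.g. side by side along y at x=+-25 mm.
Mind the look-alikes: they are no part of the job. Leave any red look-alike of the finished_board alone.

How it is judged (in metres and radians):
On the way, in this order (a step that is already met when the one before it is completed fails the run):
1. both bars lie flat in the parts tray, let go (x of wide_bar in the frame of parts_tray between -0.052 and 0.052 m and y of wide_bar in the frame of parts_tray between -0.03 and 0.03 m and z of wide_bar in the frame of parts_tray between -0.0015 and 0.0105 m and angle between each of wide_bar, narrow_bar's own z axis and vertical below 0.12 rad and linear speed of each of wide_bar, narrow_bar below 0.02 m/s and contact force between the fingers and wide_bar below 0.05 N and x of narrow_bar in the frame of parts_tray between -0.052 and 0.052 m and y of narrow_bar in the frame of parts_tray between -0.03 and 0.03 m and z of narrow_bar in the frame of parts_tray between -0.0015 and 0.0105 m and contact force between the fingers and narrow_bar below 0.05 N), for 0.2 s.
2. the finished board lies in the tray that was empty, let go (x of finished_board in the frame of empty_tray between -0.008 and 0.008 m and y of finished_board in the frame of empty_tray between -0.008 and 0.008 m and z of finished_board in the frame of empty_tray between 0.009 and 0.015 m and angle between finished_board's own z axis and vertical below 0.12 rad and angle between the y axis of finished_board and the x axis of empty_tray, either way round below 0.2 rad and linear speed of finished_board below 0.02 m/s and contact force between the fingers and finished_board below 0.05 N), for 0.2 s.
3. the fresh board lies in the nest, let go (x of fresh_board in the frame of nest between -0.008 and 0.008 m and y of fresh_board in the frame of nest between -0.008 and 0.008 m and z of fresh_board in the frame of nest between 0.015 and 0.021 m and angle between fresh_board's own z axis and vertical below 0.12 rad and angle between the y axis of fresh_board and the x axis of nest, either way round below 0.2 rad and linear speed of fresh_board below 0.02 m/s and contact force between the fingers and fresh_board below 0.05 N), for 0.2 s.
At the end, for the whole second after the job is handed in: Finished board flat in the tray that was empty, fresh board flat in the nest, wide bar down in the wide saddles and narrow bar down in the narrow saddles; each within 8 mm sideways, 3 mm in height and 0.2 rad of its place, released and at rest (all of step 2 and all of step 3 and x of wide_bar in the frame of nest between -0.042 and -0.026 m and y of wide_bar in the frame of nest between -0.008 and 0.008 m and z of wide_bar in the frame of nest between 0.022 and 0.028 m and angle between each of wide_bar, narrow_bar's own z axis and vertical below 0.12 rad and angle between the y axis of each of wide_bar, narrow_bar and the y axis of nest, either way round below 0.2 rad and linear speed of each of wide_bar, narrow_bar below 0.02 m/s and contact force between the fingers and wide_bar below 0.05 N and x of narrow_bar in the frame of nest between 0.026 and 0.042 m and y of narrow_bar in the frame of nest between -0.008 and 0.008 m and z of narrow_bar in the frame of nest between 0.022 and 0.028 m and contact force between the fingers and narrow_bar below 0.05 N); the robot touches nothing.
It also fails if it takes over 144 s, if anything falls off the work surface, if the arm or the gripper's body presses on something with over 40 N, if the wrist force passes 120 N, or if a joint passes its speed limit or range.

## Working session

There is one attempt and no reset: what is moved stays moved. The work goes in short steps, Python scripts to look and compute and a shell command to move; the robot and the scene stay as the last step left them, time stands still between calls to the robot, and variables do not carry over. Pictures are saved under pics/ and viewed, at most 16 in all, crops included, and the job is handed in when it is done.

```bash
ls; mkdir -p pics
python3 - <<'E'
from plant import sense, eyes, arm
import cv2
s=sense();print(s, arm.grip_point_offset)
for n in("top","side","wrist"):
    d=eyes.snapshot(n);cv2.imwrite(f"pics/{n}0.png",d["img"])
    print(n,{k:v for k,v in d.items() if k!="img"})
E
```

```text
pics
{'t': 0.0, 'joint_positions': array([ 1.26006984,  0.46945808, -0.04861773,  1.53373074,  0.0240529 ,
        1.1410114 , -0.08231784]), 'qvel': array([ 0.00051923, -0.0006095 , -0.00076878,  0.00165753, -0.00052361,
       -0.00047063, -0.00012112]), 'joint_torque': array([ 1.40914663e-04, -5.10301566e+01, -4.64688172e-02, -2.37705946e+01,
        1.06986289e-02,  7.57300761e-03, -6.89071967e-06]), 'tool_pos': array([ 187.58984971, -647.77537475,  230.23468987]), 'tool_rot': array([-1.00044678e-03,  9.90086568e-01,  1.40454847e-01, -1.53725924e-04]), 'contact_force': array([ 0.01436021, -0.46155309,  1.19407163]), 'wrist_torque': array([-0.01353183,  0.03908703, -0.00627621]), 'finger_force': 0.0, 'finger_gap': 85.07789914314304} 18.700000000000003
top {'fx': 575.2529078589408, 'fy': 575.2529078589408, 'cx': 321.9146353357819, 'cy': 244.1866147007959, 'R': array([[-0.02046176, -0.99973267,  0.01076568],
       [-0.98414268,  0.01824269, -0.17643805],
       [ 0.17619449, -0.0142052 , -0.98425287]]), 't': array([ -26.55274408,  604.3771516 , 1458.40790229])}
side {'fx': 441.99560786989815, 'fy': 441.99560786989815, 'cx': 320.144873120419, 'cy': 234.02447333149695, 'R': array([[-0.88907525, -0.45751107, -0.0151267 ],
       [-0.22696844,  0.46928019, -0.85338235],
       [ 0.39753053, -0.75528784, -0.52106598]]), 't': array([536.05926638, 199.87626022, 853.45834353])}
wrist {'fx': 383.52029160457965, 'fy': 383.52029160457965, 'cx': 321.2492518117248, 'cy': 239.02351137122045, 'tool_from_camera': array([[-5.74834705e-05, -9.54501551e-01, -2.98205945e-01,
         7.63426392e+01],
       [ 9.99999613e-01, -3.16525045e-04,  8.20373310e-04,
        -4.28271067e-01],
       [-8.77437247e-04, -2.98205782e-01,  9.54501200e-01,
        -1.42967459e+02],
       [ 0.00000000e+00,  0.00000000e+00,  0.00000000e+00,
         1.00000000e+00]])}
```

View pics/top0.png

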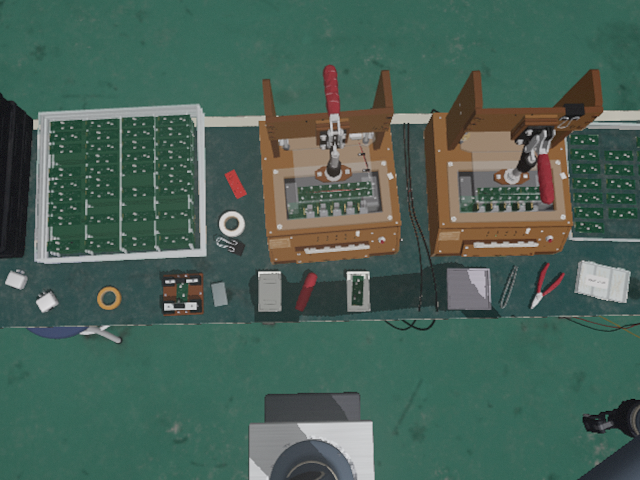

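View pics/side0.png

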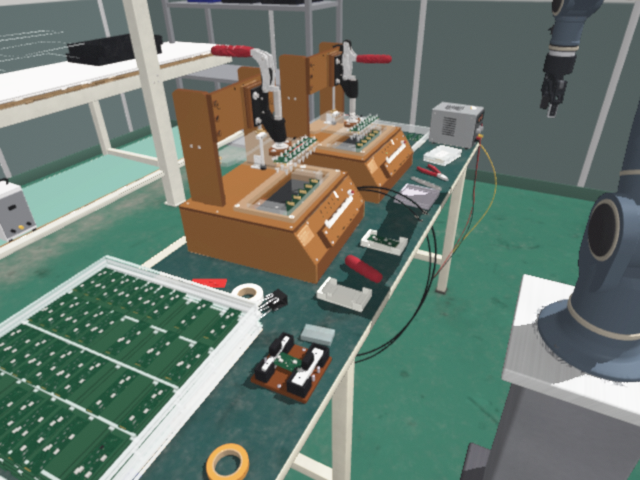

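The top view shows the nest at about (182,294), the empty tray at (269,291), the fresh tray at (358,291) and the parts tray at (468,289). The red tool at (307,291) and the fixtures behind are obstacles. The side view confirms this layout. I'll enlarge both ends.

```bash
cat > h.py <<'E'
import numpy as np,cv2
from plant import sense,eyes,arm
from scipy.spatial.transform import Rotation as Ro
def ray2plane(o,d,z): return o+d*(z-o[2])/d[2]
def top(uv,z,d=None):
    d=d or eyes.snapshot("top"); R,t=d["R"],d["t"]
    return np.array([ray2plane(-R.T@t,R.T@np.array([(u-d["cx"])/d["fx"],(v-d["cy"])/d["fy"],1]),z) for u,v in uv])
def tool():
    s=sense(); q=s["tool_rot"]; return Ro.from_quat([*q[1:],q[0]]).as_matrix(),s["tool_pos"],s
def wrist(name):
    R,p,_=tool(); d=eyes.snapshot("wrist"); cv2.imwrite(f"pics/{name}.png",d["img"])
    T=d["tool_from_camera"]; Rc=R@T[:3,:3]; pc=R@T[:3,3]+p
    np.savez(f"pics/{name}.npz",Rc=Rc,pc=pc,k=[d["fx"],d["fy"],d["cx"],d["cy"]])
def wpts(name,uv,z):
    f=np.load(f"pics/{name}.npz"); fx,fy,cx,cy=f["k"]
    z=np.broadcast_to(z,len(uv))
    return np.array([ray2plane(f["pc"],f["Rc"]@np.array([(u-cx)/fx,(v-cy)/fy,1]),zz) for (u,v),zz in zip(uv,z)])
def goto(x,y,z,yaw):
    "shift in tool axes and turn to TCP target, tool down; yaw=direction of tool y axis, deg (mod 180)"
    R,p,_=tool(); d=np.array([x,y,z])-p
    yn=R[:,1]; cur=np.degrees(np.arctan2(yn[1],yn[0])); a=(yaw-cur+90)%180-90
    Rt=Ro.from_euler('z',a,degrees=True).as_matrix()
    y2=np.array([np.cos(np.radians(cur+a)),np.sin(np.radians(cur+a)),0]); zt=np.array([0,0,-1]); 
    T=np.column_stack([np.cross(y2,zt),y2,zt])
    print("shift",np.round(R.T@d,1),"turn",np.round(Ro.from_matrix(R.T@T).as_rotvec(degrees=True),2),"cur yaw",round(cur,2))
E
python3 - <<'E'
from h import *
i=cv2.imread("pics/top0.png")
a=cv2.resize(i[262:327,150:290],None,fx=5.7,fy=5.7*.8,interpolation=cv2.INTER_CUBIC)
a=cv2.resize(i[264:326,150:290],(798,353),interpolation=cv2.INTER_CUBIC)
b=cv2.resize(i[264:326,330:500],(798,291)[:2],interpolation=cv2.INTER_CUBIC)
b=cv2.resize(i[270:314,340:500],(798,219),interpolation=cv2.INTER_CUBIC)
cv2.imwrite("pics/c0.png",np.vstack([a,b]))
d=eyes.snapshot("top")
print(top([(182,294),(269,291),(358,291),(468,289),(182,324)],15,d).round(), tool()[0].round(3))
E
```

```text
[[ 484.  334.   15.]
 [ 487.  104.   15.]
 [ 482. -132.   15.]
 [ 482. -426.   15.]
 [ 405.  333.   15.]] [[ 0.961  0.278 -0.   ]
 [ 0.278 -0.961  0.001]
 [-0.    -0.001 -1.   ]]
```

View pics/c0.png

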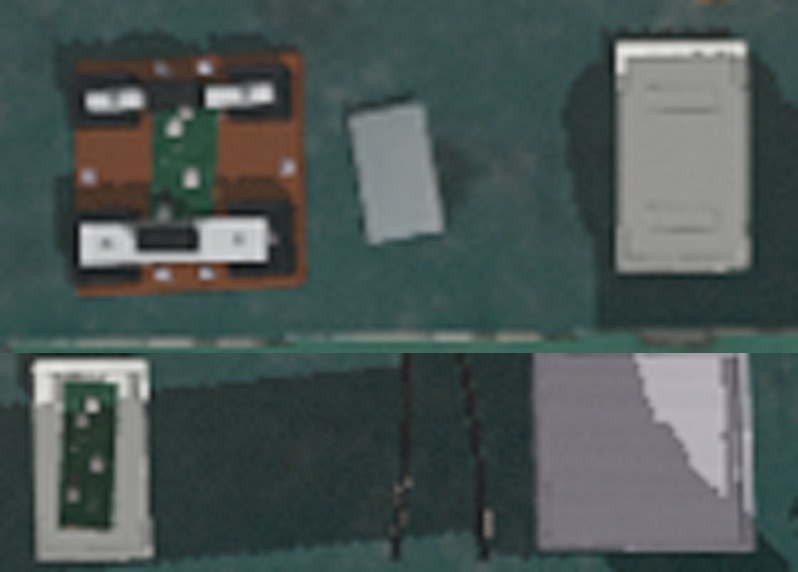

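The crop shows the wide bar on the robot side of the nest, at crop (173,241), and the narrow bar on the far side. So nest +x is about world +x, and the tray long sides also run along world x. Next I'll check the fixture height and work out the positions.

Run:
```python
from h import *
d=eyes.snapshot("side");R,t=d["R"],d["t"];o=-R.T@t
for u,v in [(316,273),(311,252),(360,208),(362,190)]:
    r=R.T@np.array([(u-d["cx"])/d["fx"],(v-d["cy"])/d["fy"],1])
    print((u,v),(o+r*(570-o[0])/r[0]).round(), ray2plane(o,r,0).round())
cr=lambda u,v:(150+u/5.7,264+v/5.694)
cr2=lambda u,v:(340+u/4.9875,270+(v-353)/4.977)
P=top([cr(76,62),cr(300,52),cr(304,288),cr(78,296)],10); print("nest",P.round(),P.mean(0).round(1))
P=top([cr(617,40),cr(747,40),cr(750,270),cr(618,271)],18); print("empty",P.round(),P.mean(0).round(1))
P=top([cr2(33,362),cr2(147,360),cr2(153,558),cr2(36,562)],18); print("fresh",P.round(),P.mean(0).round(1))
P=top([cr2(538,549),cr2(752,549)],16); print("parts",P.round(),P.mean(0).round(1))
goto(430,-426,200,-90)
```

```text
(316, 273) [570.  84.  25.] [586.  54.   0.]
(311, 252) [570. 104.  94.] [639. -20.   0.]
(360, 208) [ 570. -169.   70.] [ 619. -292.    0.]
(362, 190) [ 570. -179.  119.] [ 661. -408.    0.]
nest [[536. 387.  10.]
 [539. 282.  10.]
 [428. 278.  10.]
 [427. 383.  10.]] [482.6 332.3  10. ]
empty [[541. 132.  18.]
 [539.  72.  18.]
 [432.  71.  18.]
 [433. 132.  18.]] [486.3 101.8  18. ]
fresh [[ 534. -103.   18.]
 [ 534. -164.   18.]
 [ 428. -164.   18.]
 [ 427. -102.   18.]] [ 480.8 -133.4   18. ]
parts [[ 429. -369.   16.]
 [ 427. -483.   16.]] [ 427.8 -425.8   16. ]
shift [ 294.5 -146.2   31.3] turn [-1.000e-02 -0.000e+00  1.614e+01] cur yaw -73.86
```

```bash
for i in 1 2 3; do python3 -m jog '[[[40,-30,0],[0,0,0]],[[80,-61,0],[0,0,0]],[[115,-88,0],[0,0,0]],[[115,-88,0],[0,0,0]],[[115,-88,0],[0,0,0]]]' 105; done
for i in 1 2 3 4; do python3 -m jog '[[[11,-37,0],[0,0,0]],[[22,-74,0],[0,0,0]],[[33,-111,0],[0,0,0]],[[45,-151,0],[0,0,0]],[[45,-151,0],[0,0,0]]]'; done
for i in 1 2 3 4 5; do python3 -m jog '[[[0,0,0],[0,0,-7]],[[0,0,0],[0,0,-14]],[[0,0,0],[0,0,-21]],[[0,0,0],[0,0,-28]],[[0,0,0],[0,0,-32.8]]]'; done
python3 - <<'E'
from h import *
wrist("w1"); R,p,s=tool(); print(p,R.round(3),s["joint_positions"].round(2))
E
```

```text
t: 0.87
tool_pos: [278.9, -526.9, 231.8]
tool_rot: [-0.001, 0.989, 0.145, 0.001]
contact_force: [0.3, -0.1, -0.8]
finger_gap: 50.4
finger_force: 0.0
t: 1.28
tool_pos: [363.7, -410.9, 231.8]
tool_rot: [-0.001, 0.989, 0.145, 0.001]
contact_force: [0.4, 1.0, -0.0]
finger_gap: 50.3
finger_force: 0.0
t: 1.7
tool_pos: [449.0, -294.8, 231.7]
tool_rot: [-0.0, 0.99, 0.144, 0.001]
contact_force: [-1.0, -0.4, -0.3]
finger_gap: 50.4
finger_force: 0.0
t: 2.12
tool_pos: [447.1, -134.9, 231.8]
tool_rot: [-0.001, 0.989, 0.145, 0.0]
contact_force: [0.9, 0.4, 0.1]
finger_gap: 50.0
finger_force: 0.0
t: 2.53
tool_pos: [448.6, 22.7, 232.2]
tool_rot: [-0.001, 0.989, 0.145, 0.001]
contact_force: [-0.2, -0.4, 0.7]
finger_gap: 50.5
finger_force: 0.0
t: 2.95
tool_pos: [449.6, 181.0, 232.3]
tool_rot: [-0.003, 0.989, 0.145, 0.001]
contact_force: [0.2, 0.4, 0.5]
finger_gap: 50.3
finger_force: 0.0
t: 3.37
tool_pos: [450.0, 338.8, 231.8]
tool_rot: [-0.004, 0.989, 0.145, 0.0]
contact_force: [0.3, 1.4, 1.6]
finger_gap: 50.4
finger_force: 0.0
t: 3.78
tool_pos: [452.5, 329.2, 231.0]
tool_rot: [0.0, 0.91, 0.416, -0.0]
contact_force: [0.6, -0.2, -0.4]
finger_gap: 50.3
finger_force: 0.0
t: 4.2
tool_pos: [452.6, 329.2, 231.0]
tool_rot: [0.0, 0.755, 0.656, -0.0]
contact_force: [-0.7, -0.2, 0.5]
finger_gap: 50.5
finger_force: 0.0
t: 4.62
tool_pos: [452.6, 329.2, 230.9]
tool_rot: [0.0, 0.539, 0.842, -0.0]
contact_force: [0.2, 0.4, -0.6]
finger_gap: 50.3
finger_force: 0.0
t: 5.03
tool_pos: [452.7, 329.1, 230.7]
tool_rot: [0.0, 0.28, 0.96, -0.001]
contact_force: [-1.5, -0.2, -0.3]
finger_gap: 50.3
finger_force: 0.0
t: 5.45
tool_pos: [452.7, 329.1, 230.6]
tool_rot: [-0.0, -0.003, 1.0, -0.001]
contact_force: [0.1, 0.1, 0.7]
finger_gap: 50.3
finger_force: 0.0
[452.6528937  329.13546287 230.37189042] [[-1.    -0.006 -0.001]
 [-0.006  1.    -0.001]
 [ 0.001 -0.001 -1.   ]] [ 0.19  0.61 -1.28  1.77  0.61  1.25  0.32]
```

View pics/w1.png

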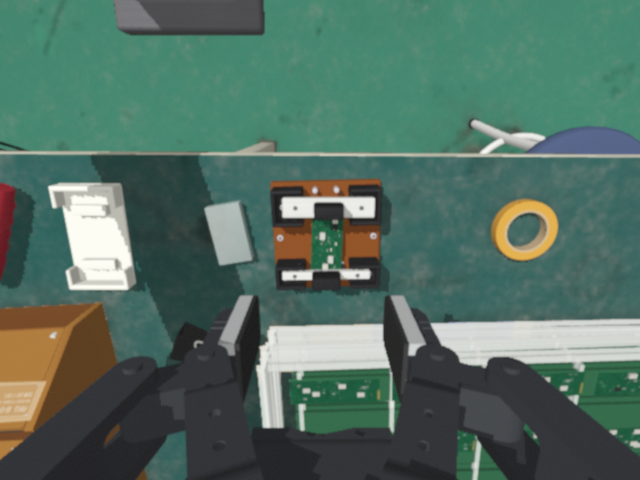

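The wrist view shows the wide bar's block at about (329,211), the narrow bar's at about (327,281), and the empty tray at (97,237). I'll enlarge the nest.

Run:
```python
from h import *
i=cv2.imread("pics/w1.png")
cv2.imwrite("pics/c1.png",cv2.resize(i[170:300,260:395],(623,600),interpolation=cv2.INTER_CUBIC))
```

```text
(no output)
```

View pics/c1.png

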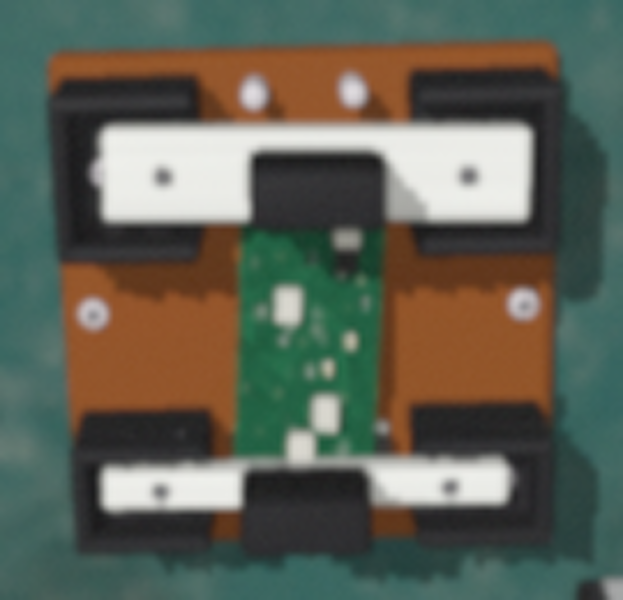

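Run:
```python
from h import *
c=lambda L:[(260+u/4.615,170+v/4.615) for u,v in L]
for n,L,z in [("wide",[(100,126),(530,124),(533,220),(100,222)],33),("narrow",[(100,467),(508,457),(512,500),(100,510)],33),
 ("plate",[(50,55),(557,43),(553,540),(78,548)],10),("wblock",[(252,153),(383,153)],54),("nblock",[(247,471),(368,471)],54),("saddleW",[(52,85),(557,75)],35),("pins",[(254,93),(352,90)],25)]:
    P=wpts("w1",c(L),z); print(n,P[:,:2].round(1).tolist(),P.mean(0).round(1), "yaw",np.degrees(np.arctan2(*(P[1]-P[0])[1::-1])).round(1))
P=wpts("w1",[(53,184),(122,183),(134,285),(68,290)],18);print("tray",P.round(),P.mean(0))
```

```text
wide [[443.8, 293.4], [442.9, 377.2], [462.2, 378.7], [463.1, 292.9]] [453.  335.5  33. ] yaw 90.6
narrow [[515.3, 291.5], [512.6, 375.9], [522.2, 377.1], [525.0, 291.3]] [518.8 334.   33. ] yaw 91.9
plate [[433.6, 281.0], [430.5, 385.1], [541.7, 390.0], [544.3, 283.5]] [487.5 334.9  10. ] yaw 91.7
wblock [[444.5, 323.4], [444.4, 347.5]] [444.4 335.4  54. ] yaw 90.3
nblock [[507.4, 322.4], [507.3, 345.9]] [507.4 334.2  54. ] yaw 90.3
saddleW [[435.4, 284.5], [433.0, 381.6]] [434.2 333.1  35. ] yaw 91.5
pins [[438.6, 323.3], [437.8, 342.7]] [438.2 333.   25. ] yaw 92.1
tray [[435.  79.  18.]
 [434. 144.  18.]
 [537. 140.  18.]
 [543.  72.  18.]] [487.52631054 108.89353798  18.        ]
```

```bash
python3 -c "
from h import *
goto(453,335.5,37,91)"
```

```text
shift [ -0.6   6.5 193.4] turn [-0.06 -0.06 -0.63] cur yaw 90.37
```

```bash
python3 -m jog '[[[-0.6,6.5,38],[0,0,-0.6]],[[-0.6,6.5,76],[0,0,-0.6]],[[-0.6,6.5,114],[0,0,-0.6]],[[-0.6,6.5,140],[0,0,-0.6]],[[-0.6,6.5,150],[0,0,-0.6]]]' 105
python3 -m jog '[[[0,0,10],[0,0,0]],[[0,0,20],[0,0,0]],[[0,0,30],[0,0,0]],[[0,0,38],[0,0,0]],[[0,0,43.4],[0,0,0]]]'
python3 -m jog '[[[0,0,0],[0,0,0]],[[0,0,0],[0,0,0]],[[0,0,0],[0,0,0]],[[0,0,0],[0,0,0]],[[0,0,0],[0,0,0]]]' 255
```

```text
t: 5.92
tool_pos: [451.2, 333.9, 76.7]
tool_rot: [-0.002, -0.005, 1.0, -0.003]
contact_force: [-0.3, -1.2, -0.4]
finger_gap: 50.0
finger_force: 0.0
t: 6.33
tool_pos: [451.6, 337.9, 37.6]
tool_rot: [0.0, -0.006, 1.0, 0.0]
contact_force: [-0.5, -0.2, 0.1]
finger_gap: 50.1
finger_force: 0.0
t: 6.75
tool_pos: [451.5, 337.1, 38.4]
tool_rot: [0.0, -0.006, 1.0, -0.001]
contact_force: [-0.8, -4.2, 5.4]
finger_gap: 24.7
finger_force: 59.5
```

```bash
python3 -m jog '[[[0,0,-10],[0,0,0]],[[0,0,-40],[0,0,0]],[[0,0,-80],[0,0,0]],[[0,0,-115],[0,0,0]],[[0,0,-130],[0,0,0]]]'
for i in 1 2; do python3 -m jog '[[[0,-35,0],[0,0,0]],[[0,-75,0],[0,0,0]],[[0,-115,0],[0,0,0]],[[0,-155,0],[0,0,0]],[[0,-155,0],[0,0,0]]]'; done
python3 -c "
from h import *
R,p,s=tool(); print(p,s['joint_positions'].round(2),s['finger_gap'])"
```

```text
t: 7.17
tool_pos: [452.0, 341.3, 173.4]
tool_rot: [0.003, -0.007, 1.0, 0.004]
contact_force: [-0.0, 0.9, -0.1]
finger_gap: 24.2
finger_force: 59.2
t: 7.58
tool_pos: [454.6, 173.3, 166.2]
tool_rot: [-0.001, -0.0, 1.0, -0.004]
contact_force: [-0.1, 0.1, -1.2]
finger_gap: 24.4
finger_force: 59.4
t: 8.0
tool_pos: [455.7, 19.1, 166.7]
tool_rot: [-0.001, 0.0, 1.0, -0.002]
contact_force: [-0.0, -0.6, -0.9]
finger_gap: 24.2
finger_force: 59.5
[455.68506403  19.13513744 166.65880367] [ 0.9   0.53 -1.33  2.06  0.6   1.04  0.84] 24.170547346450274
```

```bash
for i in 1 2 3; do python3 -m jog '[[[0,-35,0],[0,0,0]],[[0,-75,0],[0,0,0]],[[0,-115,0],[0,0,0]],[[0,-148,0],[0,0,0]],[[0,-148,0],[0,0,0]]]'; done
python3 - <<'E'
from h import *
wrist("w2"); R,p,s=tool(); print(p,s['joint_positions'].round(2),s['finger_gap'])
goto(459,-426,60,90)
E
```

```text
t: 8.42
tool_pos: [457.6, -127.1, 167.0]
tool_rot: [-0.0, -0.001, 1.0, -0.001]
contact_force: [0.9, 0.3, -0.8]
finger_gap: 24.0
finger_force: 59.5
t: 8.83
tool_pos: [459.2, -275.7, 167.0]
tool_rot: [0.0, -0.0, 1.0, -0.001]
contact_force: [-0.3, -1.2, -0.3]
finger_gap: 24.4
finger_force: 59.5
t: 9.25
tool_pos: [460.4, -424.1, 166.7]
tool_rot: [0.001, -0.0, 1.0, -0.001]
contact_force: [-0.6, -0.7, -0.4]
finger_gap: 24.4
finger_force: 59.5
[ 460.94465246 -419.55266226  166.95046329] [ 1.44  0.78 -1.22  1.69  0.77  1.24  1.62] 24.172379718317192
shift [  2.1  -6.5 106.9] turn [0.04 0.06 0.32] cur yaw 90.32
```

View pics/w2.png

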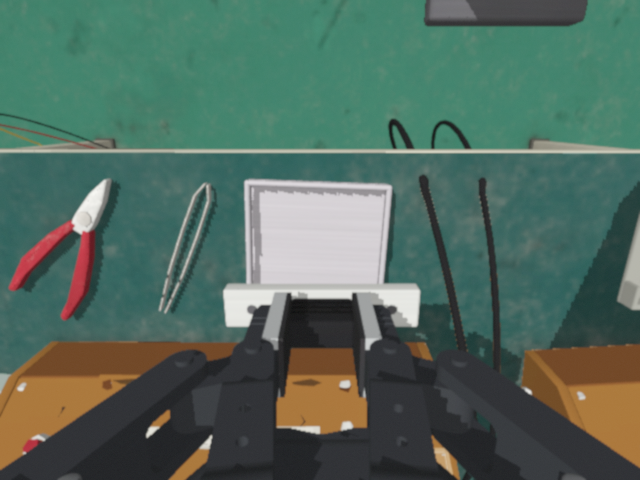

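The bar is held level. The parts tray's near rim corners are at (246,181) and (391,185), with side edges running down from them.

Run:
```python
from h import *
P=wpts("w2",[(246,181),(391,185),(246,280),(384,280)],16); print(P.round(1)); v=P[1]-P[0]; print(np.degrees(np.arctan2(v[1],v[0])))
a=np.arctan2(v[1],v[0])-np.pi/2; c=P[:2].mean(0)[:2]+54*np.array([np.cos(a),np.sin(a)]); print("centre",c)
for ox in(-25,25):
  x,y=c+ox*np.array([np.cos(a),np.sin(a)]); print(x,y); goto(x,y,16.5,90+np.degrees(a))
```

```text
[[ 429.7 -481.9   16. ]
 [ 432.6 -370.6   16. ]
 [ 512.  -486.7   16. ]
 [ 511.7 -372.1   16. ]]
88.49449904609953
centre [ 485.13341667 -427.68723101]
460.14204648685717 -427.0304078807607
shift [  1.   -7.6 150.4] turn [0.04 0.06 1.82] cur yaw 90.32
510.12478684314436 -428.3440541329855
shift [-49.   -9.2 150.5] turn [0.04 0.06 1.82] cur yaw 90.32
```

```bash
python3 -m jog '[[[1,-7.6,30],[0,0,1.8]],[[1,-7.6,65],[0,0,1.8]],[[1,-7.6,95],[0,0,1.8]],[[1,-7.6,115],[0,0,1.8]],[[1,-7.6,120],[0,0,1.8]]]'
python3 -m jog '[[[0,0,8],[0,0,0]],[[0,0,16],[0,0,0]],[[0,0,24],[0,0,0]],[[0,0,30],[0,0,0]],[[0,0,30],[0,0,0]]]'
python3 -c "
from h import *
goto(460,-427,16,88.5)"
```

```text
t: 9.72
tool_pos: [458.9, -420.7, 44.3]
tool_rot: [-0.002, 0.008, 1.0, 0.002]
contact_force: [-0.2, -1.2, -0.6]
finger_gap: 24.3
finger_force: 59.5
t: 10.13
tool_pos: [459.8, -423.6, 17.2]
tool_rot: [-0.0, 0.009, 1.0, 0.0]
contact_force: [-0.0, -0.5, -1.2]
finger_gap: 24.0
finger_force: 59.5
shift [-0.3 -3.4  1.2] turn [ 0.02 -0.05  0.44] cur yaw 88.94
```

```bash
python3 -m jog '[[[0,-3,0.8],[0,0,0]],[[0,-3,0.8],[0,0,0]],[[0,-3,0.8],[0,0,0]],[[0,-3,0.8],[0,0,0]],[[0,-3,0.8],[0,0,0]]]'
python3 -m jog '[[[0,0,0],[0,0,0]],[[0,0,0],[0,0,0]],[[0,0,0],[0,0,0]],[[0,0,0],[0,0,0]],[[0,0,0],[0,0,0]]]' 105
python3 -m jog '[[[0,0,-10],[0,0,0]],[[0,0,-40],[0,0,0]],[[0,0,-80],[0,0,0]],[[0,0,-120],[0,0,0]],[[0,0,-150],[0,0,0]]]'
for i in 1 2 3 4 5; do python3 -m jog '[[[-5,35,0],[0,0,0]],[[-5,75,0],[0,0,0]],[[-10,115,0],[0,0,0]],[[-13,152,0],[0,0,0]],[[-13,152,0],[0,0,0]]]'; done | tail -6
python3 - <<'E'
from h import *
R,p,s=tool(); print(p,s['joint_positions'].round(2),s['finger_gap'])
goto(518.8,334,100,91.5)
goto(518.8,334,37,91.5)
E
```

```text
t: 10.55
tool_pos: [460.3, -426.8, 17.5]
tool_rot: [0.0, 0.009, 1.0, -0.0]
contact_force: [0.1, -0.4, 0.4]
finger_gap: 24.1
finger_force: 59.5
t: 10.97
tool_pos: [460.2, -426.7, 17.2]
tool_rot: [0.0, 0.009, 1.0, -0.0]
contact_force: [0.7, -0.5, 0.1]
finger_gap: 50.2
finger_force: 0.0
t: 11.38
tool_pos: [461.2, -426.4, 171.2]
tool_rot: [0.002, 0.009, 1.0, -0.001]
contact_force: [-0.3, -1.1, 0.5]
finger_gap: 50.4
finger_force: 0.0
t: 13.47
tool_pos: [536.7, 340.7, 168.8]
tool_rot: [-0.0, 0.004, 1.0, 0.004]
contact_force: [-0.3, 0.6, 1.1]
finger_gap: 50.0
finger_force: 0.0
[536.68924019 340.65548568 168.79721341] [ 0.08  0.72 -1.1   1.66  0.68  1.19  0.38] 49.99126740105612
shift [17.8 -7.4 68.7] turn [ 0.46  0.   -1.99] cur yaw 89.51
shift [ 17.8  -7.9 131.7] turn [ 0.46  0.   -1.99] cur yaw 89.51
```

```bash
python3 -m jog '[[[5,-2,15],[0,0,-2]],[[10,-5,35],[0,0,-2]],[[17.8,-7.4,55],[0.4,0,-2]],[[17.8,-7.4,68],[0.4,0,-2]],[[17.8,-7.4,68],[0.4,0,-2]]]'
python3 -m jog '[[[0,0,0],[0,0,0]],[[0,0,0],[0,0,0]],[[0,0,0],[0,0,0]],[[0,0,0],[0,0,0]],[[0,0,0],[0,0,0]]]'
python3 -c "
from h import *
goto(518.8,334,37,91.5)"
```

```text
t: 13.88
tool_pos: [520.3, 322.9, 96.7]
tool_rot: [-0.002, -0.009, 1.0, -0.005]
contact_force: [-1.0, -0.7, -0.6]
finger_gap: 50.4
finger_force: 0.0
t: 14.3
tool_pos: [521.7, 325.2, 99.9]
tool_rot: [0.001, -0.008, 1.0, -0.003]
contact_force: [0.1, 0.5, -0.0]
finger_gap: 50.3
finger_force: 0.0
shift [ 2.8  9.3 62.8] turn [-0.36  0.06 -0.57] cur yaw 90.93
```

```bash
python3 -m jog '[[[2.8,9,5],[-0.3,0,-0.5]],[[2.8,9,20],[-0.3,0,-0.5]],[[2.8,9,40],[-0.3,0,-0.5]],[[2.8,9,55],[-0.3,0,-0.5]],[[2.8,9,62],[-0.3,0,-0.5]]]'
python3 -m jog '[[[0,0,0],[0,0,0]],[[0,0,0],[0,0,0]],[[0,0,0],[0,0,0]],[[0,0,0],[0,0,0]],[[0,0,0],[0,0,0]]]' 255
python3 -m jog '[[[0,0,-10],[0,0,0]],[[0,0,-35],[0,0,0]],[[0,0,-70],[0,0,0]],[[0,0,-110],[0,0,0]],[[0,0,-130],[0,0,0]]]'
for i in 1 2 3 4 5; do python3 -m jog '[[[0,-35,0],[0,0,0]],[[0,-75,0],[0,0,0]],[[0,-115,0],[0,0,0]],[[0,-152,0],[0,0,0]],[[0,-152,0],[0,0,0]]]'; done | tail -6
python3 -m jog '[[[0,0,0],[0,0,0]],[[0,0,0],[0,0,0]],[[0,0,0],[0,0,0]],[[0,0,0],[0,0,0]],[[0,0,0],[0,0,0]]]'
python3 - <<'E'
from h import *
R,p,s=tool(); print(p,s['joint_positions'].round(2),s['finger_gap'])
goto(510,-428.3,47,88.5)
E
```

```text
t: 14.72
tool_pos: [516.8, 332.3, 33.7]
tool_rot: [-0.002, -0.013, 1.0, -0.002]
contact_force: [-0.6, 0.3, -0.2]
finger_gap: 50.4
finger_force: 0.0
t: 15.13
tool_pos: [518.6, 333.8, 37.8]
tool_rot: [0.0, -0.013, 1.0, -0.001]
contact_force: [0.5, 0.3, 0.2]
finger_gap: 24.6
finger_force: 60.4
t: 15.55
tool_pos: [518.9, 335.8, 172.7]
tool_rot: [0.002, -0.013, 1.0, 0.001]
contact_force: [-0.6, 0.9, -0.2]
finger_gap: 24.4
finger_force: 60.5
t: 17.63
tool_pos: [535.8, -435.9, 167.7]
tool_rot: [-0.0, -0.006, 1.0, -0.003]
contact_force: [-0.8, -1.2, 0.4]
finger_gap: 24.1
finger_force: 60.6
t: 18.05
tool_pos: [537.9, -424.6, 168.9]
tool_rot: [0.0, -0.014, 1.0, -0.001]
contact_force: [0.6, 0.1, -0.7]
finger_gap: 24.4
finger_force: 60.6
[ 537.86689148 -424.63004097  168.9047968 ] [ 1.28  0.83 -1.15  1.53  0.78  1.3   1.63] 24.367392651929947
shift [ 28.   -2.6 121.9] turn [-0.12  0.01  3.08] cur yaw 91.58
```

```bash
python3 -m jog '[[[14,-2.6,10],[0,0,1.5]],[[28,-2.6,40],[0,0,3.1]],[[28,-2.6,75],[0,0,3.1]],[[28,-2.6,105],[0,0,3.1]],[[28,-2.6,122],[0,0,3.1]]]'
python3 -m jog '[[[0,0,0],[0,0,0]],[[0,0,8],[0,0,0]],[[0,0,16],[0,0,0]],[[0,0,24],[0,0,0]],[[0,0,29],[0,0,0]]]'
python3 -m jog '[[[0,0,0],[0,0,0]],[[0,0,0],[0,0,0]],[[0,0,0],[0,0,0]],[[0,0,0],[0,0,0]],[[0,0,0],[0,0,0]]]'
python3 -c "
from h import *
goto(510,-428.3,16,88.5)"
```

```text
t: 18.47
tool_pos: [507.4, -428.8, 43.0]
tool_rot: [-0.002, 0.014, 1.0, -0.0]
contact_force: [-0.4, -0.5, -0.3]
finger_gap: 24.2
finger_force: 60.5
t: 18.88
tool_pos: [509.9, -429.8, 17.5]
tool_rot: [0.0, 0.014, 1.0, -0.001]
contact_force: [0.1, -0.0, -0.6]
finger_gap: 24.5
finger_force: 60.5
t: 19.3
tool_pos: [509.7, -429.8, 17.9]
tool_rot: [0.0, 0.014, 1.0, -0.001]
contact_force: [-0.7, -0.1, -1.2]
finger_gap: 24.7
finger_force: 60.5
shift [-0.2  1.5  1.9] turn [-0.13  0.04 -0.16] cur yaw 88.34
```

```bash
python3 -m jog '[[[0,1,1.6],[0,0,0]],[[0,1,1.6],[0,0,0]],[[0,1,1.6],[0,0,0]],[[0,1,1.6],[0,0,0]],[[0,1,1.6],[0,0,0]]]'
python3 -m jog '[[[0,0,0],[0,0,0]],[[0,0,0],[0,0,0]],[[0,0,0],[0,0,0]],[[0,0,0],[0,0,0]],[[0,0,0],[0,0,0]]]' 105
python3 -m jog '[[[0,0,-10],[0,0,0]],[[0,0,-40],[0,0,0]],[[0,0,-80],[0,0,0]],[[15,0,-115],[0,0,0]],[[40,0,-150],[0,0,0]]]'
python3 -m jog '[[[0,0,0],[0,0,0]],[[0,0,0],[0,0,0]],[[0,0,0],[0,0,0]],[[0,0,0],[0,0,0]],[[0,0,0],[0,0,0]]]'
python3 - <<'E'
from h import *
wrist("w3"); print(tool()[1])
i=cv2.imread("pics/w3.png"); cv2.imwrite("pics/c3.png",cv2.resize(i[150:330,210:430],(733,600),interpolation=cv2.INTER_CUBIC))
E
```

```text
t: 19.72
tool_pos: [509.5, -428.7, 15.8]
tool_rot: [-0.0, 0.014, 1.0, -0.001]
contact_force: [0.2, -0.2, -0.4]
finger_gap: 24.3
finger_force: 60.5
t: 20.13
tool_pos: [509.5, -428.7, 15.9]
tool_rot: [0.0, 0.014, 1.0, -0.001]
contact_force: [-0.2, -0.5, -0.8]
finger_gap: 50.4
finger_force: 0.0
t: 20.55
tool_pos: [472.5, -425.8, 167.8]
tool_rot: [0.002, 0.013, 1.0, -0.001]
contact_force: [-0.9, -1.4, 0.1]
finger_gap: 50.1
finger_force: 0.0
t: 20.97
tool_pos: [470.2, -426.7, 163.3]
tool_rot: [-0.001, 0.014, 1.0, -0.0]
contact_force: [-0.0, 0.1, 0.1]
finger_gap: 50.4
finger_force: 0.0
[ 470.28852153 -426.70531048  163.36422334]
```

View pics/c3.png

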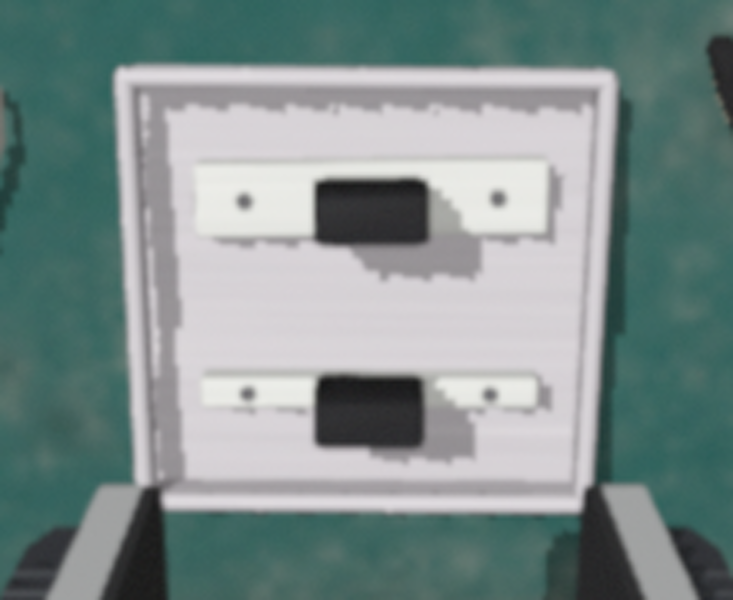

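Both bars lie flat inside the parts tray. Next is the finished board, so I'm going back over the nest to look at it.

```bash
for i in 1 2 3 4 5; do python3 -m jog '[[[0,35,0],[0,0,0]],[[0,75,0],[0,0,0]],[[2,115,0],[0,0,0]],[[4,152,0],[0,0,0]],[[4,152,0],[0,0,0]]]'; done | tail -6
python3 -m jog '[[[0,0,0],[0,0,0]],[[0,0,0],[0,0,0]],[[0,0,0],[0,0,0]],[[0,0,0],[0,0,0]],[[0,0,0],[0,0,0]]]' 40
python3 - <<'E'
from h import *
wrist("w4"); print(tool()[1],tool()[2]["joint_positions"].round(2))
i=cv2.imread("pics/w4.png"); cv2.imwrite("pics/c4.png",cv2.resize(i[160:320,220:430],(787,600),interpolation=cv2.INTER_CUBIC))
E
```

```text
t: 23.1
tool_pos: [469.4, 341.7, 164.1]
tool_rot: [-0.001, 0.009, 1.0, 0.003]
contact_force: [0.4, 0.5, 1.2]
finger_gap: 50.5
finger_force: 0.0
t: 23.52
tool_pos: [473.0, 331.3, 163.1]
tool_rot: [0.0, 0.016, 1.0, -0.001]
contact_force: [-0.1, -0.0, 0.2]
finger_gap: 71.9
finger_force: 0.0
[472.90508569 331.56330969 163.25052737] [ 0.09  0.64 -1.11  1.8   0.64  1.12  0.3 ]
```

View pics/c4.png

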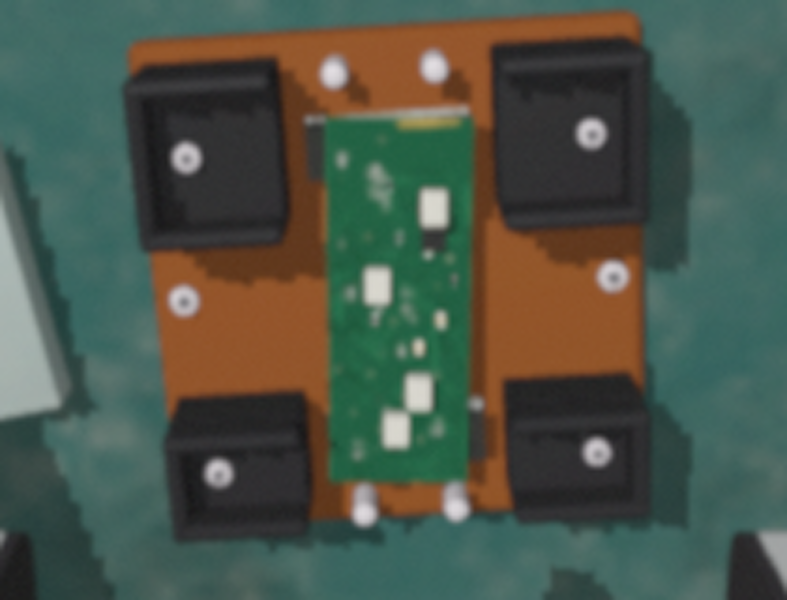

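The bare board spans crop (326,118) to (468,480). The four slot-floor screws are at (186,157), (591,133), (218,473) and (597,452).

Run:
```python
from h import *
c=lambda L:[(220+u/3.748,160+v/3.75) for u,v in L]
for n,L,z in [("board",[(326,118),(473,118),(468,480),(331,480)],20),("screws",[(186,157),(591,133),(597,452),(218,473)],25),("platescr",[(183,300),(612,276)],10),("pins",[(334,72),(434,66),(456,500),(365,505)],25)]:
    P=wpts("w4",c(L),z); print(n,P[:,:2].round(1).tolist(),P.mean(0).round(1), "yaw y",np.degrees(np.arctan2(*(P[1]-P[0])[1::-1])).round(1), "yaw x",(np.degrees(np.arctan2(*((P[2:].mean(0)-P[:2].mean(0)))[1::-1])).round(1) if len(P)>2 else ""))
goto(484,333,60,91)
```

```text
board [[448.5, 321.1], [449.4, 350.6], [528.6, 348.6], [527.7, 318.9]] [488.6 334.8  20. ] yaw y 88.2 yaw x -1.6
screws [[454.5, 293.2], [452.2, 373.6], [520.7, 375.8], [523.1, 295.1]] [487.6 334.4  25. ] yaw y 91.7 yaw x 1.7
platescr [[489.0, 288.1], [486.4, 380.6]] [487.7 334.3  10. ] yaw y 91.6 yaw x 
pins [[438.6, 323.3], [438.0, 342.9], [530.9, 345.7], [531.5, 326.2]] [484.8 334.5  25. ] yaw y 91.7 yaw x 1.8
shift [-11.    2.  103.2] turn [-0.14  0.   -2.78] cur yaw 88.22
```

```bash
python3 -c "
from h import *
goto(489,335,40,89)"
python3 -m jog '[[[-8,3,20],[0,0,-0.7]],[[-16,3,50],[0,0,-0.7]],[[-16,3,80],[0,0,-0.7]],[[-16,3,108],[0,0,-0.7]],[[-16,3,118],[0,0,-0.7]]]'
python3 -m jog '[[[0,0,0],[0,0,0]],[[0,0,0],[0,0,0]],[[0,0,0],[0,0,0]],[[0,0,0],[0,0,0]],[[0,0,0],[0,0,0]]]'
python3 -c "
from h import *
goto(489,335,12.5,89)"
```

```text
shift [-16.    4.2 123.2] turn [-0.14  0.01 -0.78] cur yaw 88.22
t: 23.98
tool_pos: [487.3, 332.5, 41.6]
tool_rot: [-0.002, 0.009, 1.0, -0.003]
contact_force: [-0.2, -1.1, 0.5]
finger_gap: 72.2
finger_force: 0.0
t: 24.4
tool_pos: [489.0, 336.0, 46.9]
tool_rot: [0.001, 0.008, 1.0, -0.0]
contact_force: [-0.7, 1.0, 0.0]
finger_gap: 71.4
finger_force: 0.0
shift [ 0.1 -1.  34.4] turn [-0.02  0.13  0.04] cur yaw 89.04
```

```bash
python3 -m jog '[[[0,-1,10],[0,0,0]],[[0,-1,20],[0,0,0]],[[0,-1,28],[0,0,0]],[[0,-1,33],[0,0,0]],[[0,-1,34],[0,0,0]]]'
python3 -m jog '[[[0,0,0],[0,0,0]],[[0,0,0],[0,0,0]],[[0,0,0],[0,0,0]],[[0,0,0],[0,0,0]],[[0,0,0],[0,0,0]]]' 255
python3 -m jog '[[[0,0,-5],[0,0,0]],[[0,0,-15],[0,0,0]],[[0,0,-30],[0,0,0]],[[0,0,-50],[0,0,0]],[[0,0,-60],[0,0,0]]]'
```

```text
t: 24.82
tool_pos: [487.5, 333.5, 9.6]
tool_rot: [-0.001, 0.008, 1.0, -0.002]
contact_force: [0.3, -0.1, -0.3]
finger_gap: 72.1
finger_force: 0.0
t: 25.23
tool_pos: [488.5, 334.7, 12.1]
tool_rot: [0.0, 0.008, 1.0, -0.001]
contact_force: [-0.1, -0.6, 4.2]
finger_gap: 27.0
finger_force: 58.8
t: 25.65
tool_pos: [489.0, 335.6, 74.6]
tool_rot: [0.001, 0.008, 1.0, 0.0]
contact_force: [0.3, 1.2, 0.1]
finger_gap: 26.6
finger_force: 59.0
```

```bash
python3 -m jog '[[[0,0,-15],[0,0,0]],[[0,0,-40],[0,0,0]],[[0,0,-65],[0,0,0]],[[0,0,-90],[0,0,0]],[[0,0,-90],[0,0,0]]]'
for i in 1 2; do python3 -m jog '[[[4,-30,0],[0,0,0]],[[8,-60,0],[0,0,0]],[[12,-90,0],[0,0,0]],[[16,-112,0],[0,0,0]],[[16,-112,0],[0,0,0]]]'; done
python3 -m jog '[[[0,0,0],[0,0,0]],[[0,0,0],[0,0,0]],[[0,0,0],[0,0,0]],[[0,0,0],[0,0,0]],[[0,0,0],[0,0,0]]]'
python3 - <<'E'
from h import *
wrist("w5"); print(tool()[1],tool()[2]["joint_positions"].round(2))
E
```

```text
t: 26.07
tool_pos: [489.8, 337.1, 167.2]
tool_rot: [0.003, 0.008, 1.0, 0.002]
contact_force: [0.7, 1.3, 0.4]
finger_gap: 26.3
finger_force: 59.1
t: 26.48
tool_pos: [470.0, 217.2, 160.6]
tool_rot: [-0.001, 0.011, 1.0, -0.004]
contact_force: [0.8, 0.2, -0.5]
finger_gap: 26.9
finger_force: 59.1
t: 26.9
tool_pos: [451.9, 106.4, 160.9]
tool_rot: [-0.001, 0.011, 1.0, -0.003]
contact_force: [-0.3, -0.5, -0.7]
finger_gap: 26.4
finger_force: 59.2
t: 27.32
tool_pos: [452.6, 112.3, 161.9]
tool_rot: [0.0, 0.007, 1.0, -0.001]
contact_force: [-0.6, -0.5, 0.4]
finger_gap: 26.7
finger_force: 59.2
[452.54362165 112.1095975  161.85105595] [ 0.65  0.51 -1.26  2.04  0.58  1.01  0.66]
```

View pics/w5.png

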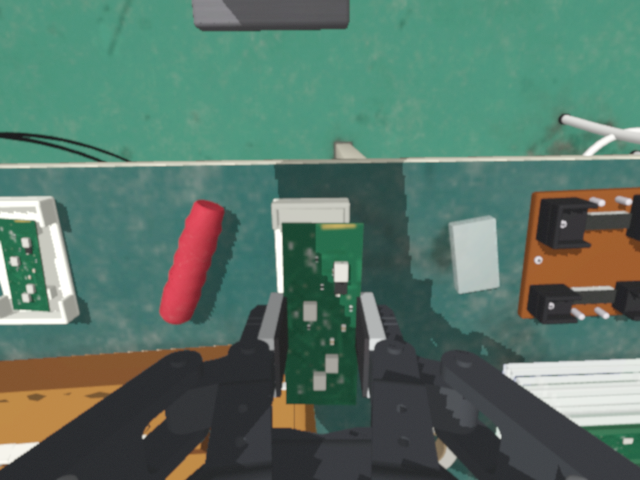

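The board is held level. The empty tray's near corners are at (272,200) and (349,198), with its left edge visible. The fresh tray is on the left.

Run:
```python
from h import *
B=wpts("w5",[(283,223),(363,223),(357,402),(287,402)],169.5); print(B.round(1),B.mean(0)); R,p,_=tool(); print("board-TCP",B.mean(0)-p)
P=wpts("w5",[(272,200),(349,198),(278,292)],18); print(P.round(1)); v=P[1]-P[0];print(np.hypot(*v[:2]),np.degrees(np.arctan2(v[1],v[0]))); w=P[2]-P[0];print(np.degrees(np.arctan2(w[1],w[0])))
F=wpts("w5",[(54,198),(77,319)],18);print(F.round(1))
```

```text
[[412.4  99.3 169.5]
 [412.8 128.5 169.5]
 [491.8 127.3 169.5]
 [491.4  97.5 169.5]] [452.08194995 113.15273915 169.5       ]
board-TCP [-0.4616717   1.04314166  7.64894405]
[[434.6  75.2  18. ]
 [433.8 133.7  18. ]
 [511.1  76.1  18. ]]
58.483263398204215 90.6945586031569
0.6429261968935897
[[430.7 -90.3  18. ]
 [533.6 -94.   18. ]]
```

```bash
python3 -c "
from h import *
goto(487.7,104.5,45,90.7)"
```

```text
shift [-35.3  -6.9 116.9] turn [-0.08  0.   -1.56] cur yaw 89.14
```

```bash
python3 -m jog '[[[-18,-4,15],[0,0,-1.5]],[[-35,-7,40],[0,0,-1.5]],[[-35,-7,75],[0,0,-1.5]],[[-35,-7,105],[0,0,-1.5]],[[-35,-7,116],[0,0,-1.5]]]'
python3 -m jog '[[[0,0,0],[0,0,0]],[[0,0,0],[0,0,0]],[[0,0,0],[0,0,0]],[[0,0,0],[0,0,0]],[[0,0,0],[0,0,0]]]'
python3 -c "
from h import *
goto(487.7,104.5,7,90.7)"
```

```text
t: 27.78
tool_pos: [485.4, 102.6, 42.2]
tool_rot: [-0.003, -0.005, 1.0, -0.002]
contact_force: [-1.4, -0.3, -0.1]
finger_gap: 26.6
finger_force: 59.2
t: 28.2
tool_pos: [488.4, 103.6, 47.2]
tool_rot: [0.001, -0.005, 1.0, -0.001]
contact_force: [-0.2, -1.0, -0.2]
finger_gap: 26.7
finger_force: 59.2
shift [ 0.8  1.  40.2] turn [-0.09  0.15 -0.17] cur yaw 90.53
```

```bash
python3 -m jog '[[[0.8,1,10],[0,0,0]],[[0.8,1,20],[0,0,0]],[[0.8,1,28],[0,0,0]],[[0.8,1,34],[0,0,0]],[[0.8,1,37],[0,0,0]]]'
python3 -m jog '[[[0,0,1],[0,0,0]],[[0,0,2],[0,0,0]],[[0,0,3],[0,0,0]],[[0,0,3],[0,0,0]],[[0,0,3],[0,0,0]]]'
python3 -c "
from h import *
goto(487.7,104.5,7,90.7)"
```

```text
t: 28.62
tool_pos: [485.9, 104.0, 7.3]
tool_rot: [-0.001, -0.005, 1.0, -0.001]
contact_force: [0.0, -0.3, -0.2]
finger_gap: 26.5
finger_force: 59.2
t: 29.03
tool_pos: [486.7, 104.5, 6.1]
tool_rot: [0.0, -0.005, 1.0, -0.001]
contact_force: [-0.9, 0.2, 2.4]
finger_gap: 26.9
finger_force: 59.3
shift [-1.   0.  -0.9] turn [-0.09  0.02 -0.15] cur yaw 90.55
```

```bash
python3 -m jog '[[[0,0,0],[0,0,0]],[[0,0,0],[0,0,0]],[[0,0,0],[0,0,0]],[[0,0,0],[0,0,0]],[[0,0,0],[0,0,0]]]' 40
python3 -m jog '[[[0,0,-10],[0,0,0]],[[0,0,-35],[0,0,0]],[[0,0,-70],[0,0,0]],[[15,0,-110],[0,0,0]],[[35,0,-150],[0,0,0]]]'
python3 -m jog '[[[0,-30,0],[0,0,0]],[[0,-60,0],[0,0,0]],[[0,-90,0],[0,0,0]],[[0,-120,0],[0,0,0]],[[0,-130,0],[0,0,0]]]'
python3 -m jog '[[[0,0,0],[0,0,0]],[[0,0,0],[0,0,0]],[[0,0,0],[0,0,0]],[[0,0,0],[0,0,0]],[[0,0,0],[0,0,0]]]'
python3 - <<'E'
from h import *
wrist("w6"); print(tool()[1],tool()[2]["joint_positions"].round(2))
i=cv2.imread("pics/w6.png"); cv2.imwrite("pics/c6.png",cv2.resize(i[170:340,140:510],(799,367),interpolation=cv2.INTER_CUBIC))
E
```

```text
t: 29.45
tool_pos: [486.7, 104.2, 5.7]
tool_rot: [0.0, -0.005, 1.0, -0.001]
contact_force: [0.2, 1.0, -0.3]
finger_gap: 71.8
finger_force: 0.0
t: 29.87
tool_pos: [453.7, 104.8, 154.2]
tool_rot: [-0.0, -0.005, 1.0, -0.0]
contact_force: [0.6, -0.5, 2.0]
finger_gap: 72.1
finger_force: 0.0
t: 30.28
tool_pos: [454.4, -30.3, 152.4]
tool_rot: [-0.001, -0.002, 1.0, -0.002]
contact_force: [1.0, -0.9, 1.5]
finger_gap: 72.1
finger_force: 0.0
t: 30.7
tool_pos: [454.7, -24.3, 152.5]
tool_rot: [0.0, -0.006, 1.0, -0.001]
contact_force: [-0.1, 0.6, 0.2]
finger_gap: 72.0
finger_force: 0.0
[454.71848371 -24.48827    152.48950216] [ 0.97  0.52 -1.28  2.07  0.6   1.    0.96]
```

View pics/c6.png

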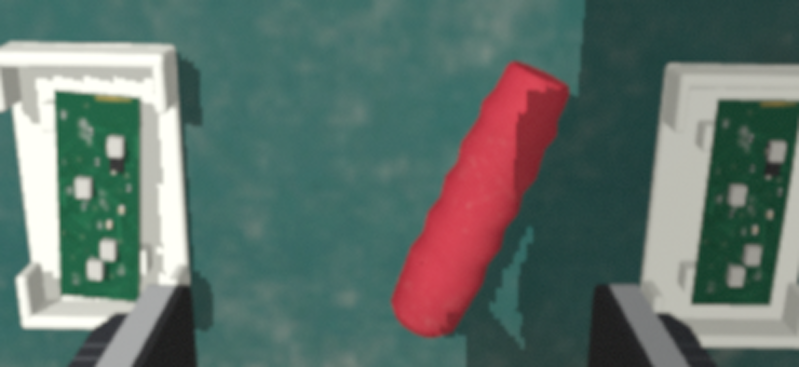

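The finished board lies in its tray, at the right of the crop. The fresh board's corners are at crop (57,92), (140,97), (138,299) and (61,296).

Run:
```python
from h import *
c=lambda L:[(140+u/2.1595,170+v/2.159) for u,v in L]
for n,L,z in [("fresh",[(57,92),(140,97),(138,299),(61,296)],14),("fin (right edge cut)",[(719,101),(693,303)],14),("ftray",[(0,45),(174,47),(188,322),(22,326)],18),("etray",[(667,65),(642,340)],18)]:
    P=wpts("w6",c(L),z); print(n,P[:,:2].round(1).tolist(),P.mean(0).round(1), "dir", np.degrees(np.arctan2(*(P[1]-P[0])[1::-1])).round(1), np.degrees(np.arctan2(*(P[-1]-P[0])[1::-1])).round(1))
```

```text
fresh [[447.3, -141.1], [448.7, -112.2], [527.3, -119.1], [526.4, -148.1]] [ 487.4 -130.1   14. ] dir 87.2 -5.1
fin (right edge cut) [[447.5, 90.1], [526.1, 90.6]] [486.8  90.3  14. ] dir 0.3 0.3
ftray [[430.2, -156.9], [430.1, -98.1], [534.5, -99.7], [537.1, -162.4]] [ 483.  -129.3   18. ] dir 90.1 -2.9
etray [[434.2, 69.2], [539.8, 71.6]] [487.   70.4  18. ] dir 1.3 1.3
```

```bash
python3 -c "
from h import *
goto(487.4,-130.3,45,85.3)"
```

```text
shift [ -31.4 -106.   107.7] turn [-0.09  0.02  5.39] cur yaw 90.69
```

```bash
python3 -m jog '[[[-10,-30,0],[0,0,2]],[[-20,-60,10],[0,0,4]],[[-31.4,-90,30],[0,0,5.4]],[[-31.4,-106,60],[0,0,5.4]],[[-31.4,-106,80],[0,0,5.4]]]'
python3 -m jog '[[[0,0,15],[0,0,0]],[[0,0,27],[0,0,0]],[[0,0,27],[0,0,0]],[[0,0,27],[0,0,0]],[[0,0,27],[0,0,0]]]'
python3 -c "
from h import *
goto(487.4,-130.3,6.5,85.3)"
```

```text
t: 31.17
tool_pos: [487.1, -135.8, 70.1]
tool_rot: [-0.001, 0.046, 0.999, -0.002]
contact_force: [-0.1, -0.3, -0.9]
finger_gap: 71.8
finger_force: 0.0
t: 31.58
tool_pos: [488.0, -131.0, 46.4]
tool_rot: [0.001, 0.042, 0.999, -0.001]
contact_force: [-0.1, -0.1, 0.3]
finger_gap: 71.8
finger_force: 0.0
shift [ 0.7  0.8 39.9] turn [-0.1   0.1  -0.09] cur yaw 85.21
```

```bash
python3 -m jog '[[[0.7,0.8,10],[0,0,0]],[[0.7,0.8,20],[0,0,0]],[[0.7,0.8,30],[0,0,0]],[[0.7,0.8,37],[0,0,0]],[[0.7,0.8,39.5],[0,0,0]]]'
python3 -m jog '[[[0,0,0],[0,0,0]],[[0,0,0],[0,0,0]],[[0,0,0],[0,0,0]],[[0,0,0],[0,0,0]],[[0,0,0],[0,0,0]]]' 255
python3 -m jog '[[[0,0,-5],[0,0,0]],[[0,0,-30],[0,0,0]],[[0,0,-70],[0,0,0]],[[10,0,-110],[0,0,0]],[[15,0,-150],[0,0,0]]]'
for i in 1 2 3; do python3 -m jog '[[[0,35,0],[0,0,0]],[[0,75,0],[0,0,0]],[[0,115,0],[0,0,0]],[[0,155,0],[0,0,0]],[[0,155,0],[0,0,0]]]'; done | tail -6
python3 -m jog '[[[0,0,0],[0,0,0]],[[0,0,0],[0,0,0]],[[0,0,0],[0,0,0]],[[0,0,0],[0,0,0]],[[0,0,0],[0,0,0]]]'
python3 - <<'E'
from h import *
wrist("w7"); print(tool()[1],tool()[2]["joint_positions"].round(2))
goto(488,334.5,50,91.7)
E
```

```text
t: 32.0
tool_pos: [485.5, -130.9, 4.5]
tool_rot: [-0.001, 0.042, 0.999, -0.001]
contact_force: [-0.6, -0.9, 0.5]
finger_gap: 72.4
finger_force: 0.0
t: 32.42
tool_pos: [486.9, -130.9, 6.7]
tool_rot: [0.0, 0.042, 0.999, -0.001]
contact_force: [0.7, 1.5, 5.4]
finger_gap: 26.8
finger_force: 58.7
t: 32.83
tool_pos: [470.5, -128.8, 157.5]
tool_rot: [-0.001, 0.042, 0.999, -0.001]
contact_force: [0.4, -1.0, -0.4]
finger_gap: 26.4
finger_force: 59.1
t: 34.08
tool_pos: [508.2, 343.4, 156.7]
tool_rot: [-0.0, 0.037, 0.999, 0.004]
contact_force: [-0.6, 0.9, 1.2]
finger_gap: 26.6
finger_force: 59.3
t: 34.5
tool_pos: [511.6, 332.2, 155.1]
tool_rot: [0.0, 0.044, 0.999, -0.001]
contact_force: [-0.3, -0.3, 0.6]
finger_gap: 27.2
finger_force: 59.3
[511.49802752 332.44547563 155.19082875] [ 0.07  0.68 -1.06  1.73  0.65  1.13  0.29]
shift [ 23.6   0.3 105.2] turn [-0.14  0.01 -6.67] cur yaw 85.02
```

View pics/w7.png

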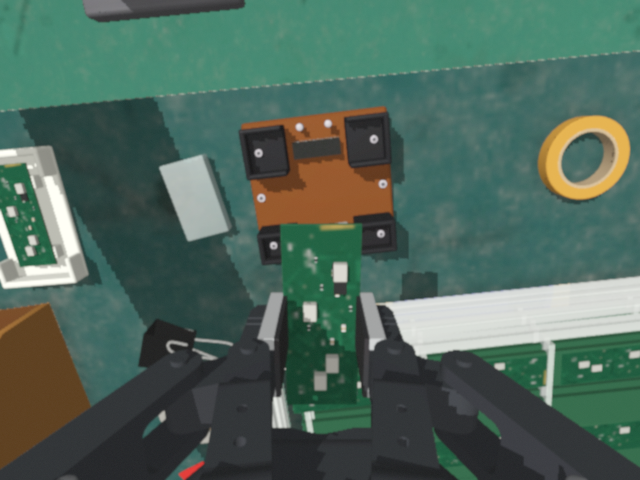

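The fresh board is held square in the fingers. The nest's slot screws are at (258,153), (374,139), (381,234) and (273,245).

```bash
python3 - <<'E'
from h import *
P=wpts("w7",[(258,153),(374,139),(381,234),(273,245)],25);print(P.round(1),P.mean(0))
B=wpts("w7",[(281,224),(362,224),(357,403),(286,403)],163);print(B.mean(0)-tool()[1])
goto(488,334.5,50,91.7)
E
python3 -m jog '[[[12,0,0],[0,0,-3]],[[23.6,0.3,20],[0,0,-6.6]],[[23.6,0.3,50],[0,0,-6.6]],[[23.6,0.3,80],[0,0,-6.6]],[[23.6,0.3,100],[0,0,-6.6]]]'
python3 -m jog '[[[0,0,0],[0,0,0]],[[0,0,0],[0,0,0]],[[0,0,0],[0,0,0]],[[0,0,0],[0,0,0]],[[0,0,0],[0,0,0]]]'
python3 -c "
from h import *
goto(488,334,14,91.7)"
```

```text
[[454.4 292.8  25. ]
 [451.9 373.8  25. ]
 [520.7 375.8  25. ]
 [522.4 294.8  25. ]] [487.33729968 334.30323325  25.        ]
[-0.11454325  0.20844     7.80917125]
shift [ 23.6   0.3 105.2] turn [-0.14  0.01 -6.67] cur yaw 85.02
t: 34.97
tool_pos: [487.0, 334.2, 52.9]
tool_rot: [-0.001, -0.015, 1.0, -0.002]
contact_force: [0.1, -1.2, -0.2]
finger_gap: 26.8
finger_force: 59.3
t: 35.38
tool_pos: [488.2, 336.8, 56.8]
tool_rot: [0.001, -0.015, 1.0, -0.0]
contact_force: [0.3, 0.1, -0.1]
finger_gap: 27.1
finger_force: 59.3
shift [ 0.4 -2.8 42.8] turn [-0.01  0.13  0.03] cur yaw 91.73
```

```bash
python3 -m jog '[[[0.5,-2.6,8],[0,0,0]],[[0.5,-2.6,15],[0,0,0]],[[0.5,-2.6,20],[0,0,0]],[[0.5,-2.6,22],[0,0,0]],[[0.5,-2.6,22],[0,0,0]]]'
python3 -m jog '[[[0,0,0],[0,0,0]],[[0,0,0],[0,0,0]],[[0,0,0],[0,0,0]],[[0,0,0],[0,0,0]],[[0,0,0],[0,0,0]]]'
python3 -c "
from h import *
goto(487.5,334.1,13,91.7)"
```

```text
t: 35.8
tool_pos: [486.5, 333.0, 32.2]
tool_rot: [-0.001, -0.015, 1.0, -0.001]
contact_force: [-0.4, -0.9, 0.5]
finger_gap: 27.2
finger_force: 59.3
t: 36.22
tool_pos: [487.0, 333.5, 33.3]
tool_rot: [0.0, -0.015, 1.0, -0.001]
contact_force: [0.1, 0.2, -1.4]
finger_gap: 26.7
finger_force: 59.3
shift [-0.5  0.6 20.3] turn [-0.09  0.01  0.05] cur yaw 91.75
```

```bash
python3 -m jog '[[[-0.5,0.6,5],[0,0,0]],[[-0.5,0.6,10],[0,0,0]],[[-0.5,0.6,14],[0,0,0]],[[-0.5,0.6,17.5],[0,0,0]],[[-0.5,0.6,20]  ,[0,0,0]]]'
python3 -m jog '[[[0,0,0],[0,0,0]],[[0,0,0],[0,0,0]],[[0,0,0],[0,0,0]],[[0,0,0],[0,0,0]],[[0,0,0],[0,0,0]]]'
python3 -c "
from h import *
goto(487.5,334.1,12.5,91.7)"
```

```text
t: 36.63
tool_pos: [487.2, 333.7, 12.6]
tool_rot: [-0.0, -0.015, 1.0, -0.001]
contact_force: [-3.5, -5.1, 19.3]
finger_gap: 26.6
finger_force: 60.8
t: 37.05
tool_pos: [487.5, 334.0, 13.1]
tool_rot: [-0.0, -0.015, 1.0, -0.001]
contact_force: [-0.0, 0.1, -0.4]
finger_gap: 26.8
finger_force: 59.4
shift [-0.   0.1  0.6] turn [-0.1  -0.01  0.04] cur yaw 91.74
```

```bash
python3 -m jog '[[[0,0,0],[0,0,0]],[[0,0,0],[0,0,0]],[[0,0,0],[0,0,0]],[[0,0,0],[0,0,0]],[[0,0,0],[0,0,0]]]' 40
python3 -m jog '[[[0,0,-10],[0,0,0]],[[0,0,-35],[0,0,0]],[[0,0,-70],[0,0,0]],[[10,0,-110],[0,0,0]],[[20,0,-150],[0,0,0]]]'
python3 -m jog '[[[0,0,0],[0,0,0]],[[0,0,0],[0,0,0]],[[0,0,0],[0,0,0]],[[0,0,0],[0,0,0]],[[0,0,0],[0,0,0]]]'
python3 - <<'E'
from h import *
wrist("w8"); print(tool()[1],tool()[2]["joint_positions"].round(2))
i=cv2.imread("pics/w8.png"); cv2.imwrite("pics/c8.png",cv2.resize(i[160:320,220:430],(787,600),interpolation=cv2.INTER_CUBIC))
E
```

```text
t: 37.47
tool_pos: [487.5, 334.0, 13.2]
tool_rot: [-0.0, -0.015, 1.0, -0.001]
contact_force: [1.2, -0.3, 0.2]
finger_gap: 72.3
finger_force: 0.0
t: 37.88
tool_pos: [467.0, 333.5, 165.0]
tool_rot: [-0.001, -0.015, 1.0, -0.001]
contact_force: [0.2, 0.3, 0.7]
finger_gap: 72.1
finger_force: 0.0
t: 38.3
tool_pos: [467.3, 332.8, 161.7]
tool_rot: [-0.001, -0.015, 1.0, -0.002]
contact_force: [-0.1, 0.2, -0.7]
finger_gap: 71.8
finger_force: 0.0
[467.25235706 332.93537001 161.77613608] [ 0.09  0.64 -1.12  1.81  0.64  1.12  0.35]
```

View pics/c8.png

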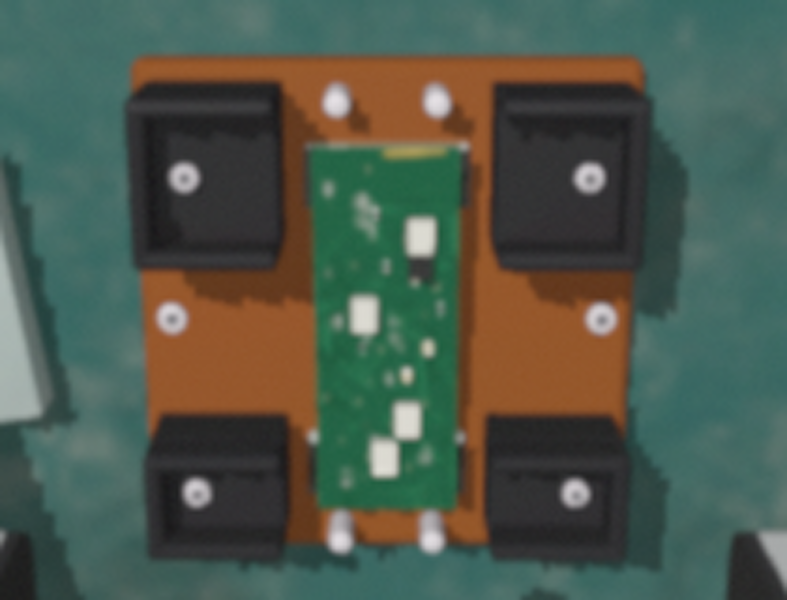

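The fresh board is squarely seated between the pins and saddles. Now I'll fetch the wide bar.

```bash
for i in 1 2 3 4 5; do python3 -m jog '[[[2,-35,0],[0,0,0]],[[3,-75,0],[0,0,0]],[[4,-115,0],[0,0,0]],[[5,-152,0],[0,0,0]],[[5,-152,0],[0,0,0]]]' 105; done | tail -6
python3 -m jog '[[[0,0,0],[0,0,0]],[[0,0,0],[0,0,0]],[[0,0,0],[0,0,0]],[[0,0,0],[0,0,0]],[[0,0,0],[0,0,0]]]'
python3 - <<'E'
from h import *
print(tool()[2]["joint_positions"].round(2)); goto(460.2,-426.8,47,88.9)
E
```

```text
t: 40.43
tool_pos: [464.0, -435.6, 162.3]
tool_rot: [-0.001, -0.009, 1.0, -0.002]
contact_force: [-1.1, -2.4, -1.0]
finger_gap: 50.0
finger_force: 0.0
t: 40.85
tool_pos: [466.1, -425.4, 164.8]
tool_rot: [-0.0, -0.016, 1.0, -0.001]
contact_force: [0.1, 0.3, -0.4]
finger_gap: 50.4
finger_force: 0.0
[ 1.42  0.76 -1.17  1.67  0.75  1.23  1.67]
shift [  5.9  -1.  117.8] turn [-0.12 -0.01  2.98] cur yaw 91.88
```

```bash
python3 -m jog '[[[6,-1,20],[0,0,3]],[[6,-1,50],[0,0,3]],[[6,-1,85],[0,0,3]],[[6,-1,110],[0,0,3]],[[6,-1,120],[0,0,3]]]'
python3 -m jog '[[[0,0,0],[0,0,0]],[[0,0,0],[0,0,0]],[[0,0,0],[0,0,0]],[[0,0,0],[0,0,0]],[[0,0,0],[0,0,0]]]'
python3 -c "
from h import *
goto(460.2,-426.8,16,88.9)"
```

```text
t: 41.27
tool_pos: [457.5, -426.8, 40.9]
tool_rot: [-0.003, 0.01, 1.0, 0.001]
contact_force: [-1.7, 0.1, -0.9]
finger_gap: 50.2
finger_force: 0.0
t: 41.68
tool_pos: [460.5, -428.6, 46.2]
tool_rot: [0.001, 0.011, 1.0, -0.002]
contact_force: [-0.5, 0.2, -0.2]
finger_gap: 50.5
finger_force: 0.0
shift [ 0.4  1.9 30.2] turn [-0.2   0.11 -0.16] cur yaw 88.74
```

```bash
python3 -m jog '[[[0.4,1.9,8],[0,0,0]],[[0.4,1.9,16],[0,0,0]],[[0.4,1.9,23],[0,0,0]],[[0.4,1.9,28],[0,0,0]],[[0.4,1.9,30],[0,0,0]]]'
python3 -m jog '[[[0,0,0],[0,0,0]],[[0,0,0],[0,0,0]],[[0,0,0],[0,0,0]],[[0,0,0],[0,0,0]],[[0,0,0],[0,0,0]]]' 255
python3 -c "
from h import *
print(tool()[1])"
python3 -m jog '[[[0,0,-10],[0,0,0]],[[0,0,-40],[0,0,0]],[[0,0,-80],[0,0,0]],[[0,0,-120],[0,0,0]],[[0,0,-150],[0,0,0]]]'
for i in 1 2 3 4 5; do python3 -m jog '[[[1,35,0],[0,0,0]],[[2,75,0],[0,0,0]],[[3,115,0],[0,0,0]],[[4,152,0],[0,0,0]],[[4,152,0],[0,0,0]]]'; done | tail -6
python3 -m jog '[[[0,0,0],[0,0,0]],[[0,0,0],[0,0,0]],[[0,0,0],[0,0,0]],[[0,0,0],[0,0,0]],[[0,0,0],[0,0,0]]]'
python3 - <<'E'
from h import *
wrist("w9"); print(tool()[1],tool()[2]["joint_positions"].round(2)); goto(453.4,333.3,65,91.7)
E
```

```text
t: 42.1
tool_pos: [458.6, -426.0, 13.0]
tool_rot: [-0.001, 0.011, 1.0, -0.0]
contact_force: [-0.3, 0.3, -0.4]
finger_gap: 50.3
finger_force: 0.0
t: 42.52
tool_pos: [459.4, -426.4, 14.7]
tool_rot: [0.0, 0.011, 1.0, -0.001]
contact_force: [-0.2, 0.1, 0.6]
finger_gap: 24.7
finger_force: 59.5
[ 459.4006476  -426.40547661   14.70874252]
t: 42.93
tool_pos: [460.3, -425.8, 168.6]
tool_rot: [0.001, 0.011, 1.0, -0.002]
contact_force: [-0.3, 0.3, -1.1]
finger_gap: 24.3
finger_force: 59.4
t: 45.02
tool_pos: [453.5, 343.0, 165.2]
tool_rot: [0.0, 0.006, 1.0, 0.003]
contact_force: [-1.3, -0.3, 0.0]
finger_gap: 24.0
finger_force: 59.6
t: 45.43
tool_pos: [456.7, 332.6, 163.2]
tool_rot: [0.0, 0.012, 1.0, -0.001]
contact_force: [-1.0, -0.2, 0.1]
finger_gap: 24.4
finger_force: 59.6
[456.59170038 332.8902135  163.19334498] [ 0.08  0.61 -1.1   1.83  0.62  1.1   0.3 ]
shift [ 3.2  0.6 98.2] turn [-0.14  0.01 -3.07] cur yaw 88.63
```

View pics/w9.png

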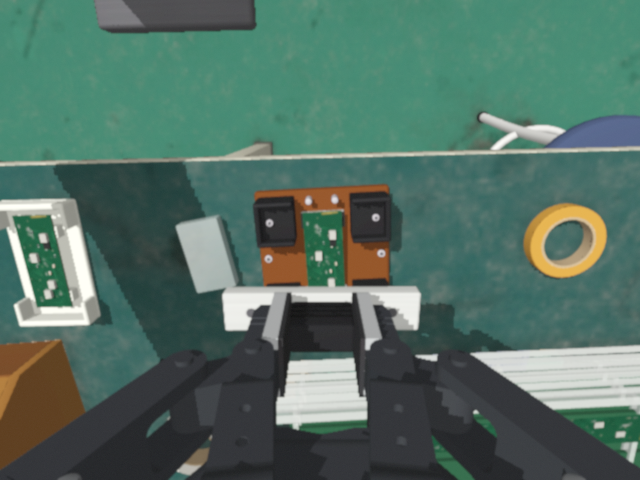

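The bar is held level and square, with corners at (223,288), (419,288), (420,331) and (224,331).

```bash
python3 - <<'E'
from h import *
B=wpts("w9",[(223,288),(419,288),(420,331),(224,331)],159);print(B.round(1),B.mean(0)-tool()[1])
E
python3 -m jog '[[[3,0.6,20],[0,0,-3]],[[3,0.6,45],[0,0,-3]],[[3,0.6,70],[0,0,-3]],[[3,0.6,90],[0,0,-3]],[[3,0.6,98],[0,0,-3]]]'
python3 -m jog '[[[0,0,0],[0,0,0]],[[0,0,0],[0,0,0]],[[0,0,0],[0,0,0]],[[0,0,0],[0,0,0]],[[0,0,0],[0,0,0]]]'
python3 -c "
from h import *
goto(453.4,333.3,39,91.7)"
```

```text
[[447.1 292.  159. ]
 [448.9 374.  159. ]
 [469.3 375.5 159. ]
 [467.4 290.3 159. ]] [ 1.60614585  0.04825043 -4.19334498]
t: 45.9
tool_pos: [452.3, 332.5, 62.5]
tool_rot: [-0.002, -0.015, 1.0, -0.002]
contact_force: [-0.1, -0.5, -0.4]
finger_gap: 24.5
finger_force: 59.6
t: 46.32
tool_pos: [453.5, 335.2, 66.3]
tool_rot: [0.001, -0.015, 1.0, -0.0]
contact_force: [0.2, -0.4, -1.1]
finger_gap: 24.3
finger_force: 59.6
shift [ 0.2 -1.9 27.3] turn [-0.04  0.09  0.03] cur yaw 91.73
```

```bash
python3 -m jog '[[[0.8,-1.9,5],[0,0,0]],[[0.8,-1.9,10],[0,0,0]],[[0.8,-1.9,15],[0,0,0]],[[0.8,-1.9,18],[0,0,0]],[[0.8,-1.9,20],[0,0,0]]]'
python3 -m jog '[[[0,0,0],[0,0,0]],[[0,0,2],[0,0,0]],[[0,0,5],[0,0,0]],[[0,0,7],[0,0,0]],[[0,0,8.5],[0,0,0]]]'
python3 -m jog '[[[0,0,0],[0,0,0]],[[0,0,0],[0,0,0]],[[0,0,0],[0,0,0]],[[0,0,0],[0,0,0]],[[0,0,0],[0,0,0]]]'
```

```text
t: 46.73
tool_pos: [452.0, 332.5, 44.4]
tool_rot: [-0.0, -0.015, 1.0, -0.001]
contact_force: [-0.5, -0.3, -1.5]
finger_gap: 24.2
finger_force: 59.6
t: 47.15
tool_pos: [452.2, 332.7, 37.1]
tool_rot: [0.0, -0.015, 1.0, -0.001]
contact_force: [-3.3, -4.5, 16.0]
finger_gap: 24.4
finger_force: 61.4
t: 47.57
tool_pos: [452.2, 332.7, 37.1]
tool_rot: [0.0, -0.015, 1.0, -0.001]
contact_force: [-1.1, -1.8, 4.5]
finger_gap: 24.1
finger_force: 60.3
```

Contact came at the expected seating height. Releasing, then fetching the narrow bar.

```bash
python3 -m jog '[[[0,0,0],[0,0,0]],[[0,0,0],[0,0,0]],[[0,0,0],[0,0,0]],[[0,0,0],[0,0,0]],[[0,0,0],[0,0,0]]]' 105
python3 -m jog '[[[0,0,-10],[0,0,0]],[[0,0,-35],[0,0,0]],[[0,0,-70],[0,0,0]],[[0,0,-105],[0,0,0]],[[0,0,-130],[0,0,0]]]'
for i in 1 2 3 4 5; do python3 -m jog '[[[-1,-35,0],[0,0,0]],[[-3,-75,0],[0,0,0]],[[-5,-115,0],[0,0,0]],[[-7,-152,0],[0,0,0]],[[-7,-152,0],[0,0,0]]]'; done | tail -6
python3 -m jog '[[[0,0,0],[0,0,0]],[[0,0,0],[0,0,0]],[[0,0,0],[0,0,0]],[[0,0,0],[0,0,0]],[[0,0,0],[0,0,0]]]'
python3 - <<'E'
from h import *
print(tool()[2]["joint_positions"].round(2)); goto(509.5,-428.7,47,88.4)
E
```

```text
t: 47.98
tool_pos: [452.2, 332.7, 36.5]
tool_rot: [-0.0, -0.015, 1.0, -0.001]
contact_force: [-0.3, -0.8, -0.1]
finger_gap: 50.3
finger_force: 0.0
t: 48.4
tool_pos: [452.3, 334.2, 170.2]
tool_rot: [0.001, -0.016, 1.0, 0.0]
contact_force: [-0.3, -0.1, -1.0]
finger_gap: 50.4
finger_force: 0.0
t: 50.48
tool_pos: [509.3, -434.7, 167.1]
tool_rot: [0.0, -0.009, 1.0, -0.002]
contact_force: [-1.6, -1.7, -0.5]
finger_gap: 50.2
finger_force: 0.0
t: 50.9
tool_pos: [510.8, -424.2, 168.5]
tool_rot: [-0.0, -0.016, 1.0, -0.001]
contact_force: [0.7, 0.7, -0.7]
finger_gap: 50.4
finger_force: 0.0
[ 1.32  0.79 -1.13  1.59  0.74  1.26  1.66]
shift [  1.4  -4.2 121.5] turn [-0.12 -0.    3.48] cur yaw 91.88
```

```bash
python3 -m jog '[[[1.4,-4,20],[0,0,3.4]],[[1.4,-4,50],[0,0,3.4]],[[1.4,-4,85],[0,0,3.4]],[[1.4,-4,110],[0,0,3.4]],[[1.4,-4,122],[0,0,3.4]]]'
python3 -m jog '[[[0,0,0],[0,0,0]],[[0,0,0],[0,0,0]],[[0,0,0],[0,0,0]],[[0,0,0],[0,0,0]],[[0,0,0],[0,0,0]]]'
python3 -c "
from h import *
goto(509.5,-428.7,15.5,88.4)"
```

```text
t: 51.32
tool_pos: [507.1, -428.7, 42.4]
tool_rot: [-0.002, 0.014, 1.0, 0.0]
contact_force: [-1.3, 0.8, -0.5]
finger_gap: 50.3
finger_force: 0.0
t: 51.73
tool_pos: [510.0, -430.2, 47.9]
tool_rot: [0.001, 0.014, 1.0, -0.002]
contact_force: [0.0, -0.2, 0.3]
finger_gap: 50.3
finger_force: 0.0
shift [ 0.7  1.6 32.4] turn [-0.2   0.13 -0.06] cur yaw 88.34
```

```bash
python3 -m jog '[[[0.7,1.6,8],[0,0,0]],[[0.7,1.6,16],[0,0,0]],[[0.7,1.6,24],[0,0,0]],[[0.7,1.6,29],[0,0,0]],[[0.7,1.6,32],[0,0,0]]]'
python3 -m jog '[[[0,0,0],[0,0,0]],[[0,0,0],[0,0,0]],[[0,0,0],[0,0,0]],[[0,0,0],[0,0,0]],[[0,0,0],[0,0,0]]]' 255
python3 -c "
from h import *
print(tool()[1])"
python3 -m jog '[[[0,0,-10],[0,0,0]],[[0,0,-40],[0,0,0]],[[0,0,-80],[0,0,0]],[[0,0,-120],[0,0,0]],[[0,0,-150],[0,0,0]]]'
for i in 1 2 3 4 5; do python3 -m jog '[[[0,35,0],[0,0,0]],[[1,75,0],[0,0,0]],[[2,115,0],[0,0,0]],[[2,152,0],[0,0,0]],[[2,152,0],[0,0,0]]]'; done | tail -6
python3 -m jog '[[[0,0,0],[0,0,0]],[[0,0,0],[0,0,0]],[[0,0,0],[0,0,0]],[[0,0,0],[0,0,0]],[[0,0,0],[0,0,0]]]'
python3 - <<'E'
from h import *
wrist("w10"); print(tool()[1],tool()[2]["joint_positions"].round(2)); goto(521.4,335.3,65,91.7)
E
```

```text
t: 52.15
tool_pos: [507.7, -428.1, 12.5]
tool_rot: [-0.001, 0.014, 1.0, -0.0]
contact_force: [0.5, 0.6, -0.1]
finger_gap: 50.1
finger_force: 0.0
t: 52.57
tool_pos: [508.5, -428.4, 14.2]
tool_rot: [0.0, 0.014, 1.0, -0.001]
contact_force: [0.2, 0.4, -0.9]
finger_gap: 24.6
finger_force: 59.8
[ 508.4763415  -428.38209783   14.21558401]
t: 52.98
tool_pos: [509.5, -427.8, 168.3]
tool_rot: [0.002, 0.014, 1.0, -0.002]
contact_force: [1.5, -0.5, -1.7]
finger_gap: 24.3
finger_force: 60.0
t: 55.07
tool_pos: [517.7, 340.9, 164.6]
tool_rot: [0.0, 0.009, 1.0, 0.003]
contact_force: [-1.5, 0.6, 0.2]
finger_gap: 24.4
finger_force: 60.0
t: 55.48
tool_pos: [521.1, 330.2, 162.7]
tool_rot: [0.0, 0.016, 1.0, -0.001]
contact_force: [0.6, -0.1, -0.3]
finger_gap: 24.2
finger_force: 60.0
[520.99061252 330.48214266 162.68129297] [ 0.08  0.69 -1.07  1.71  0.66  1.16  0.36]
shift [-0.2  5.1 97.7] turn [-0.14  0.01 -3.47] cur yaw 88.23
```

View pics/w10.png

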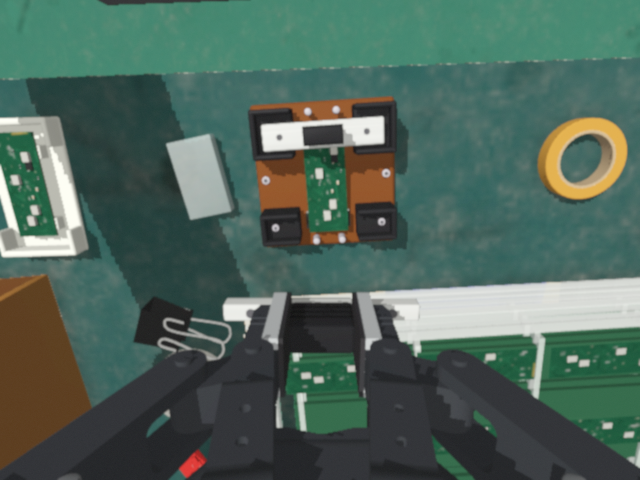

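The wide bar is seated in the wide slots. The narrow bar is held level, with corners at (224,298), (418,299), (419,318) and (225,320). The narrow slot screws are at (276,228) and (382,222).

```bash
python3 - <<'E'
from h import *
B=wpts("w10",[(224,298),(418,299),(419,318),(225,320)],159);print(B.round(1),B.mean(0)-tool()[1])
print(wpts("w10",[(276,228),(382,222)],25).mean(0))
E
python3 -m jog '[[[0,5,20],[0,0,-3.4]],[[0,5,45],[0,0,-3.4]],[[0,5,70],[0,0,-3.4]],[[0,5,90],[0,0,-3.4]],[[0,5,98],[0,0,-3.4]]]'
python3 -m jog '[[[0,0,0],[0,0,0]],[[0,0,0],[0,0,0]],[[0,0,0],[0,0,0]],[[0,0,0],[0,0,0]],[[0,0,0],[0,0,0]]]'
python3 -c "
from h import *
goto(521.4,335.3,37,91.7)"
```

```text
[[515.6 289.7 159. ]
 [518.5 371.3 159. ]
 [527.5 372.2 159. ]
 [526.  289.  159. ]] [ 0.88216986  0.08009798 -3.68129297]
[521.77691853 335.81141882  25.        ]
t: 55.95
tool_pos: [519.7, 334.5, 61.6]
tool_rot: [-0.002, -0.015, 1.0, -0.002]
contact_force: [0.1, 0.1, -1.4]
finger_gap: 24.6
finger_force: 60.0
t: 56.37
tool_pos: [521.0, 337.3, 66.0]
tool_rot: [0.001, -0.015, 1.0, -0.0]
contact_force: [0.6, -0.2, -0.8]
finger_gap: 24.3
finger_force: 60.0
shift [-0.2 -2.  29. ] turn [-0.04  0.1   0.04] cur yaw 91.74
```

```bash
python3 -m jog '[[[-0.3,-1.9,5],[0,0,0]],[[-0.3,-1.9,10],[0,0,0]],[[-0.3,-1.9,15],[0,0,0]],[[-0.3,-1.9,18],[0,0,0]],[[-0.3,-1.9,20],[0,0,0]]]'
python3 -m jog '[[[0,0,0],[0,0,0]],[[0,0,2],[0,0,0]],[[0,0,5],[0,0,0]],[[0,0,7],[0,0,0]],[[0,0,8.5],[0,0,0]]]'
python3 -m jog '[[[0,0,0],[0,0,0]],[[0,0,0],[0,0,0]],[[0,0,0],[0,0,0]],[[0,0,0],[0,0,0]],[[0,0,0],[0,0,0]]]'
```

```text
t: 56.78
tool_pos: [520.6, 334.5, 43.8]
tool_rot: [-0.001, -0.015, 1.0, -0.001]
contact_force: [-1.0, 0.3, -0.3]
finger_gap: 24.2
finger_force: 60.0
t: 57.2
tool_pos: [520.9, 334.8, 36.5]
tool_rot: [-0.0, -0.015, 1.0, -0.001]
contact_force: [-2.3, -3.4, 12.3]
finger_gap: 24.3
finger_force: 61.5
t: 57.62
tool_pos: [520.9, 334.8, 36.5]
tool_rot: [0.0, -0.015, 1.0, -0.001]
contact_force: [-1.3, -2.3, 5.5]
finger_gap: 24.3
finger_force: 60.7
```

```bash
python3 -m jog '[[[0,0,0],[0,0,0]],[[0,0,0],[0,0,0]],[[0,0,0],[0,0,0]],[[0,0,0],[0,0,0]],[[0,0,0],[0,0,0]]]' 105
python3 -m jog '[[[0,0,-10],[0,0,0]],[[0,0,-35],[0,0,0]],[[10,0,-70],[0,0,0]],[[30,0,-105],[0,0,0]],[[60,0,-140],[0,0,0]]]'
python3 -m jog '[[[0,0,0],[0,0,0]],[[0,0,0],[0,0,0]],[[0,0,0],[0,0,0]],[[0,0,0],[0,0,0]],[[0,0,0],[0,0,0]]]'
python3 - <<'E'
from h import *
wrist("w11"); i=cv2.imread("pics/w11.png"); cv2.imwrite("pics/c11.png",cv2.resize(i[150:330,0:430],(799,334),interpolation=cv2.INTER_CUBIC))
E
```

```text
t: 58.03
tool_pos: [520.8, 334.8, 35.9]
tool_rot: [-0.0, -0.015, 1.0, -0.001]
contact_force: [-0.6, 0.1, -0.2]
finger_gap: 50.2
finger_force: 0.0
t: 58.45
tool_pos: [464.7, 333.6, 175.1]
tool_rot: [0.0, -0.014, 1.0, -0.0]
contact_force: [0.2, 0.0, 1.1]
finger_gap: 50.1
finger_force: 0.0
t: 58.87
tool_pos: [464.3, 332.4, 171.4]
tool_rot: [-0.001, -0.014, 1.0, -0.002]
contact_force: [0.6, 0.1, 0.4]
finger_gap: 50.3
finger_force: 0.0
```

View pics/c11.png

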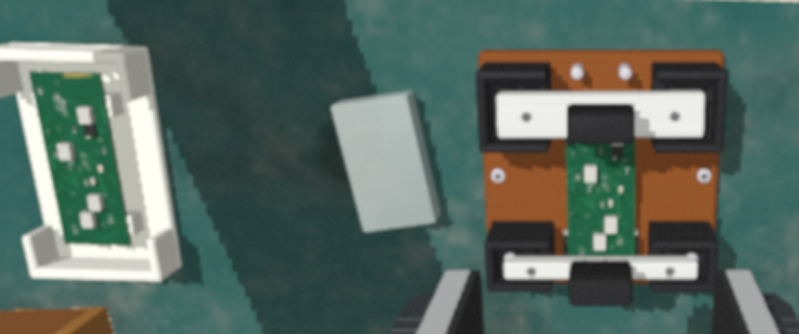

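Both bars are down in their own saddles, at crop (600,115) and (600,268). The finished board lies flat in its tray at (80,160), and the arm is clear.

```bash
python3 -c "
from plant import sign_off
print(sign_off())"
```

```text
the job is handed in; nothing more can be done
None
```

The board swap is finished and handed in at about 59 s of the 144 s allowed: the finished board is in the tray that was empty, the fresh board is in the nest, and both bars are down in their own saddles, as the last wrist picture shows; sign-off returned no verdict.

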